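Click the nesting storage boxes together for dispatch

ROBOT

A 7-joint arm with a two-finger parallel gripper is mounted at the origin on the work surface; the furniture and walls round the work are solid. World frame = base frame: x ahead of the robot, y to its left, z up, the work surface at z = 0. Lengths are in m, angles in rad, forces in N, time in s.
With the tool pointing down it reaches from about 0.4 to 0.85 m from the base axis. Payload 4.5 kg.
Tool frame: the origin (TCP) lies midway between the tips of the shut fingers; the grasp point (between the pads) lies 19 mm behind it (bot.hold_point_z is the distance from the TCP to the grasp point, in m); z points along the fingers, y is the direction in which the jaws open and shut (so a half turn about z gives the same grasp; the last joint's range is limited). The gripper opens to 88 mm and grips with 3 to 60 N. Pads are 18 mm wide; open, the fingers measure 123 mm over their backs; the gripper's body (75 mm by 187 mm) begins 45 mm behind the grasp point.
Start: joints at [-1.172, 0.689, -0.195, 1.565, 0.157, 0.902, -0.215], TCP at [0.223, 0.584, 0.239] pointing down, gripper open.
Joint ranges: [-3.01, 3.01], [-0.46, 2.08], [-1.47, 1.51], [0.13, 2.56], [-1, 4.14], [0.04, 2.09], [-2.66, 2.66]. Speed limits (rad/s): [2.57, 2.57, 3.14, 3.14, 3.14, 3.14, 3.14].

INTERFACE

Orientations are given as a rotation vector (axis times angle).
In Python, from station import monitor, eyes, job, bot gives the robot as it stands.
- The arm moves only by the tool carry_out, never from a script. Its argument "targets" is a list of rows, each an object with "fingers": the gripper's target within -1 to 1 (shut at 1, half-way at 0, fully open at -1); "xyz": the shift along the world's x, y, z in m, a list of three; "roll": the turn about the world's z in degrees. A call has 1 to 5 rows; each row shifts and turns the pose as measured when the row begins; what a row does not reach is not made up. A row lasts 1/10 s, in which the tool goes at most 50 mm and 8.59 degrees, less where a joint would pass 70% of its speed; a pose out of reach is approached as far as the arm can. A call with a gripper value outside its range is refused whole. The fingers move at their own pace and stop on an object; "newtons" is the grip in N (left out, the last holds). Time passes only in rows, so rows that do not move let the fingers close. It gives the time, the measured TCP pose, the force and the opening at its end, in the units of the state.
- monitor.state(): the state, without advancing time (a new reading comes with each control period).
- eyes.grab_frame(name): name is "scene" or "top" or "wrist"; returns a dict with "image" (480x640x3 uint8, red, green, blue), "camera_matrix" (3x3 intrinsics, pixels), "origin" and "attitude" of the camera in the world. Camera axes: x right, y down, z forward; pixel columns grow to the right and rows downward; lengths in m; the calibration is good to about 2 mm. The wrist camera is an equidistant fisheye: a pixel r from the principal point sees the ray r / f radians off the axis. A picture is of the moment at which its call begins. There is no depth.
- job.sign_off(): hands the job in, once; it reports no verdict.
The state is a dict: "t": time; "q": joint angles; "qd": joint speeds; "tau": joint torques, N m; "position": TCP position; "orientation": TCP orientation; "contact_force": force on the tool from outside, world axes, zero at the start; "torque": the same for the moment, N m; "finger_gap": finger opening in m.
Only numpy, scipy, OpenCV 4.12 (cv2) and the standard library are available. Lean on these libraries where they do the work, as an engineer would, in place of code of your own. Each camera call takes 0.05 s, during which the arm holds its last target.

TASK

Nest the three grey storage boxes into one set, largest first: press the middle-size box down into the large one until it is fully home on the floor with the large box's sprung tabs snapped over its rim, then press the small box home in the middle one the same way. Press firmly but do not force them; leave the set standing upright on the bench and the other things where they are.

Things in the scene. Friction and masses are not known exactly. Their poses are not given: they have to be found in the camera images.
- large_box: Largest of three open-topped grey plastic boxes: 170 x 120 x 60 mm outside, walls 8, floor 5, so 154 x 104 mm inside; 0.42 kg, loose. A sprung tab stands in the middle of each short end wall (see large_nose). Origin: centre of underside; x along its length, y across, z up.
- large_nose (a point): Tip of the inward nose of the large box's tab at its +x end; the other tab mirrors it. Tabs 36 mm wide; nose 4 mm proud of the wall's inner face, sloping from the rim to a flat underside 53 mm up. A box laid in the mouth stops on the noses; about 10 N on the middle of its floor spreads the tabs, it drops and they spring back over its rim. Pushed unevenly it goes in askew: then push its high end.
- medium_box: Middle-size grey box: 150 x 100 x 46 mm outside, walls 8, floor 5, so 134 x 84 mm inside; about 0.22 kg; underside bevelled 4 mm. Fits the large box lengthwise, either way round, 2 mm spare each side; first stops with its underside about 50 mm above the large box's; home at 5 mm. Tabs in its long walls; pinch it by a short wall. Origin: centre of underside; x along its length, y across, z up.
- medium_nose (a point): Tip of the nose of the middle-size box's tab in the middle of its +y long wall; the other tab mirrors it. Made like the large box's tabs; flat underside of the nose 39 mm above the box's underside. Fingers round a wall cannot follow a box into the 2 mm gap: let go while its rim stands high, then push with closed fingers on its floor.
- small_box: Smallest grey box: 130 x 80 x 32 mm outside, walls 8, floor 5, so 114 x 64 mm inside; about 0.13 kg; no tabs; underside bevelled 4 mm. Fits the middle-size box lengthwise, either way round, 2 mm spare each side; first stops with its underside about 37 mm above the middle-size box's; home at 5 mm. Pinch it by a wall. Origin: centre of underside; x along its length, y across, z up.
- tape_measure: Bystander: yellow tape measure, 64 x 75 x 37 mm, lying on the bench. Origin: under its middle.
- scissors: Bystander: red-handled scissors, 87 x 199 x 9 mm, lying flat. Origin: under their middle.
- mailer: Bystander: small brown mailer carton, 77 x 102 x 63 mm, flat on the bench. Origin: centre of the underside.
Things that resemble listed ones, but are neither listed nor needed, are in the scene too. What is shaped like the small_box but blue is not meant. What is shaped like the medium_box but blue is not meant.

How it is judged:
By the outcome, as a careful person would: the job done as asked, in the order asked, and still so for the second after the job is handed in, with the robot touching nothing.
It also fails if it takes over 70 s, if anything falls off the work surface, if the arm or the gripper's body presses on something with over 40 N, if the wrist force passes 120 N, or if a joint passes its speed limit or range.

## Working session

There is one attempt and no reset: what is moved stays moved. The work goes in short steps, Python scripts to look and compute and a tool call to move; the robot and the scene stay as the last step left them, time stands still between calls to the robot, and variables do not carry over. Pictures are saved under pics/ and viewed, and the job is handed in when it is done.

Besides the shell and the picture viewer there is one more tool, called after ">>>" as a command line: name --argument value ..., lists and objects as JSON in quotes. carry_out: Moves the arm, as the interface text tells. Its arguments: {"type":"object","properties":{"targets":{"type":"array"},"newtons":{"type":"number"}},"required":["targets"]}

```bash
mkdir -p pics; ls
python3 - <<'E'
from station import monitor, eyes, job, bot
import cv2, numpy as np, json
s=monitor.state()
print(s['t'],s['position'],s['orientation'],s['contact_force'],s['finger_gap'],bot.hold_point_z)
for n in ['scene','top','wrist']:
    f=eyes.grab_frame(n)
    cv2.imwrite(f'pics/{n}0.png',f['image'][:,:,::-1])
    np.savez(f'{n}0.npz',K=f['camera_matrix'],o=f['origin'],a=f['attitude'],img=f['image'])
    print(n,f['camera_matrix'],f['origin'],f['attitude'])
E
```

```text
pics
0.0 [0.22279985 0.5832602  0.23792939] [-5.69757075e-01 -3.08926812e+00  2.85545151e-03] [-0.20483213 -0.15003116  0.55841267] 0.08782236743744373 0.0187
scene [[598.46134674   0.         315.30191482]
 [  0.         598.46134674 240.65723084]
 [  0.           0.           1.        ]] [-0.26671873 -1.04425685  1.39485454] [-2.27610059  0.79187812 -0.29314327]
top [[507.19351433   0.         316.75274832]
 [  0.         507.19351433 238.30231901]
 [  0.           0.           1.        ]] [ 0.25900048 -0.03947773  1.42208979] [-2.1439568   2.12412183 -0.17500867]
wrist [[371.64829954   0.         311.63500871]
 [  0.         371.64829954 232.67169758]
 [  0.           0.           1.        ]] [0.15929602 0.6095593  0.3836577 ] [2.39114719 1.64884454 0.22518405]
```

View pics/scene0.png

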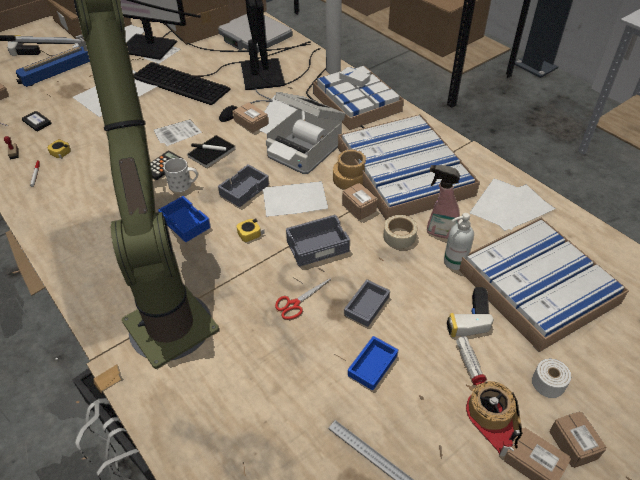

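View pics/top0.png

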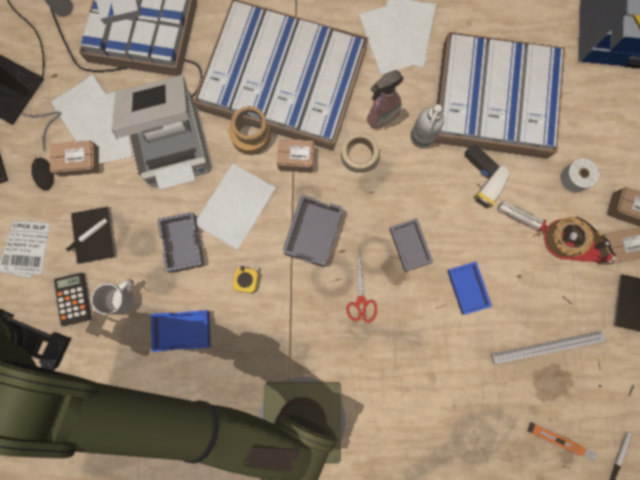

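View pics/wrist0.png

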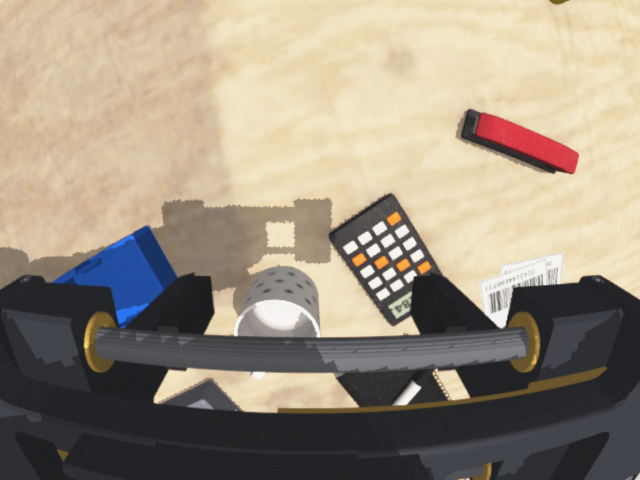

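```bash
cat > h.py <<'E'
import numpy as np, cv2
from scipy.spatial.transform import Rotation as R
def load(n): 
    d=np.load(n+'.npz'); return d
def plane(d,uv,z):
    K,o,a=d['K'],d['o'],d['a']; uv=np.atleast_2d(uv).astype(float)
    r=np.c_[(uv[:,0]-K[0,2])/K[0,0],(uv[:,1]-K[1,2])/K[1,1],np.ones(len(uv))]
    w=R.from_rotvec(a).apply(r); s=(z-o[2])/w[:,2]
    return o+w*s[:,None]
def proj(d,P):
    K,o,a=d['K'],d['o'],d['a']
    c=R.from_rotvec(a).inv().apply(np.atleast_2d(P)-o)
    return np.c_[c[:,0]/c[:,2]*K[0,0]+K[0,2],c[:,1]/c[:,2]*K[1,1]+K[1,2]]
def crop(img,x0,y0,w,h,s,fn):
    c=cv2.resize(img[y0:y0+h,x0:x0+w],None,fx=s,fy=s,interpolation=cv2.INTER_CUBIC)
    cv2.imwrite(fn,c[:,:,::-1])
E
python3 - <<'E'
from h import *
d=load('top0')
crop(d['img'],275,185,90,90,6,'pics/c_large.png')
crop(d['img'],140,195,90,90,6,'pics/c_med.png')
crop(d['img'],370,200,90,90,6,'pics/c_small.png')
a=cv2.imread('pics/c_large.png');b=cv2.imread('pics/c_med.png');c=cv2.imread('pics/c_small.png')
E
```

```text
(no output)
```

View pics/c_large.png

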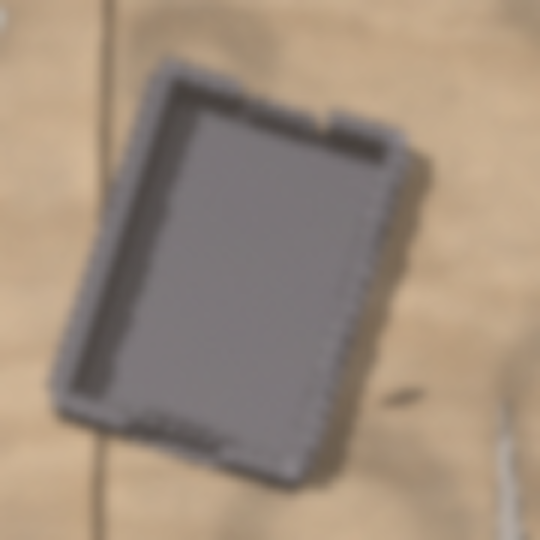

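View pics/c_med.png

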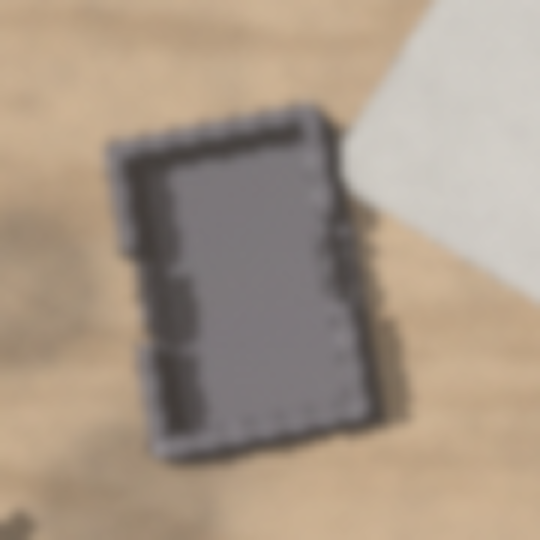

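View pics/c_small.png

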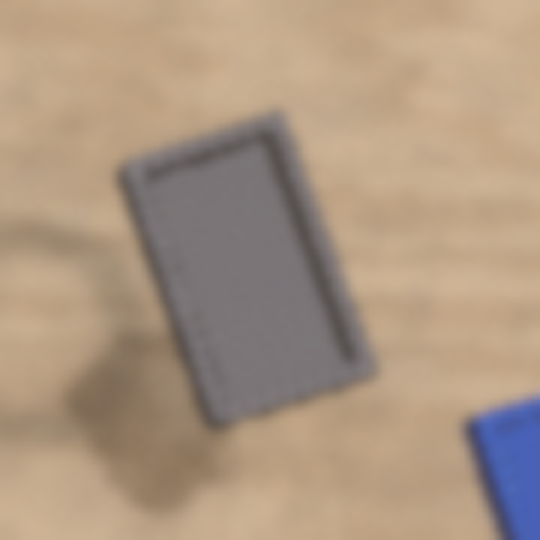

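```bash
cat >> h.py <<'E'
from scipy.optimize import least_squares
def rect(L,W,z,p): 
    c,s=np.cos(p[2]),np.sin(p[2])
    q=np.array([[L/2,W/2],[L/2,-W/2],[-L/2,-W/2],[-L/2,W/2]])@np.array([[c,s],[-s,c]])+p[:2]
    return np.c_[q,np.full(4,z)]
def fit(d,uv,L,W,z):
    P=plane(d,uv,z); m=P.mean(0); e=(P[0]+P[1]-P[2]-P[3])[:2]
    r=least_squares(lambda p:(proj(d,rect(L,W,z,p))-uv).ravel(),[m[0],m[1],np.arctan2(e[1],e[0])])
    return r.x, np.abs(r.fun).reshape(4,2)
E
python3 - <<'E'
from h import *
d=load('top0')
S={'large':((275,185),[(165,57),(405,130),(295,487),(53,405)],.17,.12,.06),
'med':((140,195),[(107,145),(320,103),(378,412),(155,457)],.15,.10,.046),
'small':((370,200),[(123,165),(282,110),(378,372),(215,427)],.13,.08,.032)}
for n,(o,c,L,W,z) in S.items():
    uv=(np.array(c)+.5)/6-.5+o
    x,r=fit(d,uv,L,W,z); print(n,x[:2].round(4),np.degrees(x[2]).round(2),r.round(1).tolist(), np.hypot(*x[:2]))
E
```

```text
large [ 0.5117 -0.0248] -16.93 [[0.6, 0.1], [0.9, 0.4], [0.8, 0.4], [1.1, 0.0]] 0.5123045583441507
med [0.4784 0.3415] 12.45 [[0.1, 0.3], [0.0, 0.6], [0.5, 0.4], [0.5, 0.5]] 0.5877778320197623
small [ 0.4773 -0.2974] 18.73 [[0.4, 0.4], [0.1, 0.0], [0.2, 0.2], [0.1, 0.1]] 0.5623853744481816
```

```bash
cat >> h.py <<'E'
def yaw(s):
    y=R.from_rotvec(s['orientation']).as_matrix()[:,1]; return np.degrees(np.arctan2(y[1],y[0]))
def st():
    from station import monitor
    s=monitor.state(); print('t',round(s['t'],2),'pos',np.round(s['position'],4),'yaw',round(yaw(s),2),'F',np.round(s['contact_force'],1),'M',np.round(s['torque'],2),'gap',round(s['finger_gap'],4),'q',np.round(s['q'],2)); return s
E
python3 - <<'E'
from h import *
from station import *
s=st(); Rt=R.from_rotvec(s['orientation']); print(Rt.as_matrix().round(3)); d=load('wrist0')
print(Rt.inv().apply(d['o']-s['position']).round(4)); print((Rt.inv()*R.from_rotvec(d['a'])).as_matrix().round(3))
print([x for x in dir(bot) if x[0]!='_'])
p=np.radians(12.45); print(np.array([.4784,.3415])+.071*np.array([np.cos(p),np.sin(p)]))
E
```

```text
t 0.15 pos [0.2229 0.5834 0.2381] yaw 69.1 F [-0.2  0.1 -0.1] M [-0.03  0.03  0.03] gap 0.0883 q [-1.17  0.69 -0.19  1.57  0.16  0.9  -0.22]
[[-0.934  0.357 -0.   ]
 [ 0.357  0.934 -0.001]
 [-0.    -0.001 -1.   ]]
[ 0.0687  0.0016 -0.1456]
[[ 0.001 -0.962 -0.272]
 [ 1.     0.001 -0.001]
 [ 0.001 -0.272  0.962]]
['PlanningError', 'hold_point_z']
[0.5477304  0.35680672]
```

>>> carry_out --targets '[{"xyz": [0.04,-0.028,0],"roll": -7,"fingers": -1},{"xyz": [0.04,-0.028,0],"roll": -7,"fingers": -1},{"xyz": [0.04,-0.028,0],"roll": -7,"fingers": -1},{"xyz": [0.04,-0.028,0],"roll": -7,"fingers": -1},{"xyz": [0.04,-0.028,0],"roll": -7,"fingers": -1}]' --newtons 40

```text
t: 0.65
position: [0.4171, 0.4449, 0.2368]
orientation: [-1.473, -2.765, -0.004]
contact_force: [-0.2, 0.9, 0.4]
finger_gap: 0.0881
```

>>> carry_out --targets '[{"xyz": [0.04,-0.029,-0.02],"roll": -7,"fingers": -1},{"xyz": [0.04,-0.029,-0.02],"roll": -7,"fingers": -1},{"xyz": [0.04,-0.029,-0.02],"roll": -7,"fingers": -1},{"xyz": [0.01,-0.003,-0.02],"roll": -1,"fingers": -1},{"xyz": [0,0,0],"roll": 0,"fingers": -1}]'

```text
t: 1.15
position: [0.5473, 0.3509, 0.1598]
orientation: [-2.017, -2.408, -0.007]
contact_force: [-0.8, -0.0, 0.5]
finger_gap: 0.0879
```

```bash
cat >> h.py <<'E'
def grab(n,tag):
    from station import eyes
    f=eyes.grab_frame(n); cv2.imwrite(f'pics/{tag}.png',f['image'][:,:,::-1])
    np.savez(f'{tag}.npz',K=f['camera_matrix'],o=f['origin'],a=f['attitude'],img=f['image'])
E
python3 - <<'E'
from h import *
st(); grab('wrist','w1')
E
```

```text
t 1.15 pos [0.5473 0.3509 0.1598] yaw 10.09 F [-0.8 -0.   0.5] M [-0.03  0.15  0.06] gap 0.0879 q [-0.67  0.81  0.05  1.57 -0.06  0.76 -0.42]
```

View pics/w1.png

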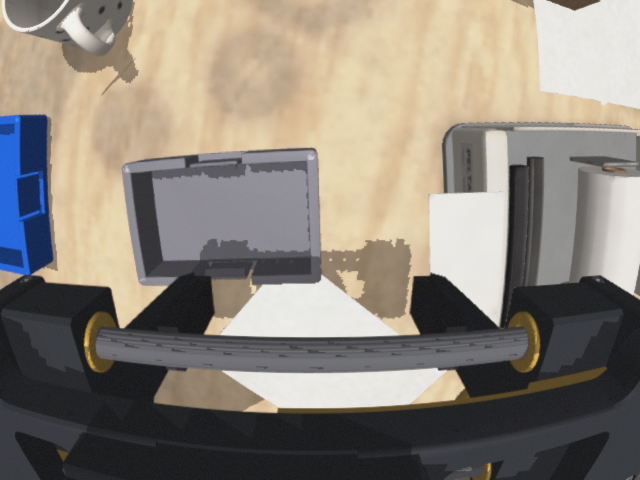

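```bash
cat >> h.py <<'E'
def fproj(d,P):
    K,o,a=d['K'],d['o'],d['a']
    c=R.from_rotvec(a).inv().apply(np.atleast_2d(P)-o)
    rho=np.hypot(c[:,0],c[:,1]); th=np.arctan2(rho,c[:,2]); k=th/rho*K[0,0]
    return np.c_[c[:,0]*k+K[0,2],c[:,1]*k+K[1,2]]
def ffit(d,uv,L,W,z,p0,m=None):
    uv=np.array(uv,float); m=np.ones(4,bool) if m is None else m
    r=least_squares(lambda p:(fproj(d,rect(L,W,z,p))-uv)[m].ravel(),p0)
    return r.x,r.fun.reshape(-1,2)
E
python3 - <<'E'
from h import *
d=load('w1'); crop(d['img'],110,135,230,165,3,'pics/c_w1.png')
p=[.4784,.3415,np.radians(12.45)]
print(fproj(d,rect(.15,.1,.046,p)).round(1)); print(fproj(d,[[.5473,.3509,.1598],[.5473,.3509,.05]]))
E
```

```text
[[313.6 151.5]
 [318.7 285.1]
 [136.8 288.1]
 [117.5 166.8]]
[[307.84069804 297.56402907]
 [308.70607931 230.57580185]]
```

View pics/c_w1.png

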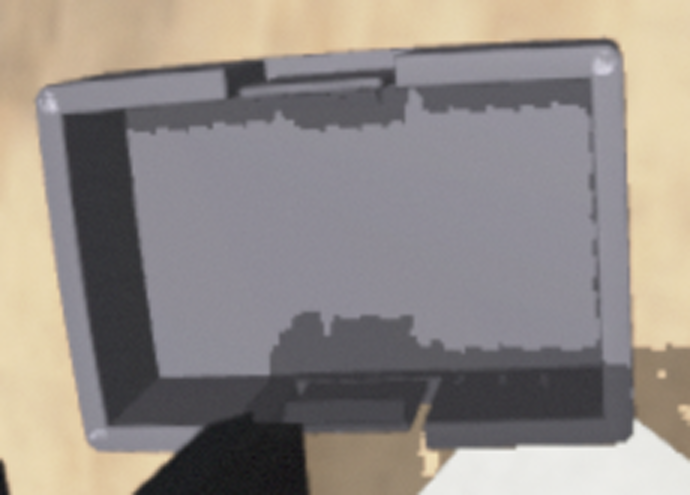

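Run:
```python
from h import *
d=load('w1')
x,r=ffit(d,[(316,149),(320.5,282.7),(140,285),(122.5,164.3)],.15,.1,.046,[.4784,.3415,.2])
print(x,np.degrees(x[2]),r.round(1)); u=np.array([np.cos(x[2]),np.sin(x[2])]); print(x[:2]+.071*u)
```

```text
[0.4805034  0.3438714  0.21454686] 12.292629609263773 [[ 1.4 -0. ]
 [ 1.3  0.2]
 [-1.2  0.8]
 [-2.3 -0.5]]
[0.54987558 0.35898764]
```

>>> carry_out --targets '[{"xyz": [0.0017,0.007,-0.04],"roll": 2.3,"fingers": -0.4},{"xyz": [0,0,-0.045],"roll": 0,"fingers": -0.4},{"xyz": [0,0,-0.04],"roll": 0,"fingers": -0.4},{"xyz": [0,0,-0.01],"roll": 0,"fingers": -0.4},{"xyz": [0,0,0],"roll": 0,"fingers": -0.4}]'

```text
t: 1.7
position: [0.5471, 0.3688, 0.0304]
orientation: [-1.949, -2.46, -0.032]
contact_force: [0.0, -0.7, 0.1]
finger_gap: 0.0614
```

Run:
```python
from h import *
st()
```

```text
t 1.7 pos [0.5471 0.3688 0.0304] yaw 13.21 F [ 0.  -0.7  0.1] M [-0.13  0.08  0.01] gap 0.0614 q [-0.67  1.    0.02  1.6  -0.05  0.52 -0.39]
```

>>> carry_out --targets '[{"xyz": [0.002,-0.01,-0.01],"roll": -0.8,"fingers": -0.4},{"xyz": [0,0,0],"roll": 0,"fingers": -0.4}]'

```text
t: 1.9
position: [0.5501, 0.3605, 0.0236]
orientation: [-1.966, -2.449, -0.039]
contact_force: [-0.6, -0.6, 0.1]
finger_gap: 0.0618
```

Run:
```python
from h import *
s=st(); print(R.from_rotvec(s['orientation']).as_matrix()[:,2])
```

```text
t 1.9 pos [0.5501 0.3605 0.0236] yaw 12.48 F [-0.6 -0.6  0.1] M [-0.12  0.06 -0.01] gap 0.0618 q [-0.66  1.01  0.02  1.61 -0.05  0.5  -0.39]
[ 0.01451225  0.02027967 -0.99968902]
```

>>> carry_out --targets '[{"xyz": [0,0,-0.003],"roll": 0,"fingers": 1},{"xyz": [0,0,0],"roll": 0,"fingers": 1},{"xyz": [0,0,0],"roll": 0,"fingers": 1},{"xyz": [0,0,0],"roll": 0,"fingers": 1},{"xyz": [0,0,0],"roll": 0,"fingers": 1}]' --newtons 45

```text
t: 2.4
position: [0.5531, 0.3619, 0.0252]
orientation: [1.967, 2.448, 0.051]
contact_force: [-0.9, 1.1, 0.3]
finger_gap: 0.0238
```

Run:
```python
from h import *
s=st(); print(R.from_rotvec(s['orientation']).as_matrix()[:,2])
```

```text
t 2.4 pos [0.5531 0.3619 0.0252] yaw 12.42 F [-0.9  1.1  0.3] M [-0.04  0.08  0.02] gap 0.0238 q [-0.66  1.01  0.02  1.61 -0.05  0.5  -0.39]
[ 0.02107338  0.02495235 -0.9994665 ]
```

>>> carry_out --targets '[{"xyz": [-0.001,-0.001,-0.004],"roll": 0,"fingers": 1},{"xyz": [0,0,0],"roll": 0,"fingers": 1},{"xyz": [0,0,0],"roll": 0,"fingers": 1}]'

```text
t: 2.7
position: [0.5511, 0.3609, 0.0209]
orientation: [-1.967, -2.448, -0.049]
contact_force: [1.4, 0.8, 2.1]
finger_gap: 0.0073
```

Run:
```python
from h import *
s=st(); print(R.from_rotvec(s['orientation']).as_matrix()[:,2])
```

```text
t 2.7 pos [0.5511 0.3609 0.0209] yaw 12.43 F [1.4 0.8 2.1] M [-0.01  0.1  -0.16] gap 0.0073 q [-0.65  1.01  0.02  1.62 -0.05  0.49 -0.39]
[ 0.01939462  0.02467157 -0.99950746]
```

>>> carry_out --targets '[{"xyz": [0,0,0.01],"roll": 0,"fingers": 1},{"xyz": [0,0,0.03],"roll": 0,"fingers": 1},{"xyz": [0,0,0.035],"roll": 0,"fingers": 1},{"xyz": [0,0,0.035],"roll": 0,"fingers": 1},{"xyz": [0,0,0.03],"roll": 0,"fingers": 1}]'

```text
t: 3.2
position: [0.5478, 0.3579, 0.161]
orientation: [-1.966, -2.448, -0.033]
contact_force: [0.8, 0.5, -1.7]
finger_gap: 0.0076
```

Run:
```python
from h import *
s=st(); print(R.from_rotvec(s['orientation']).as_matrix()[:,2]); grab('wrist','w2')
```

```text
t 3.2 pos [0.5478 0.3579 0.161 ] yaw 12.47 F [ 0.8  0.5 -1.7] M [-0.03 -0.15 -0.03] gap 0.0076 q [-0.66  0.81  0.03  1.57 -0.05  0.74 -0.39]
[ 0.01158729  0.01769933 -0.99977621]
```

View pics/w2.png

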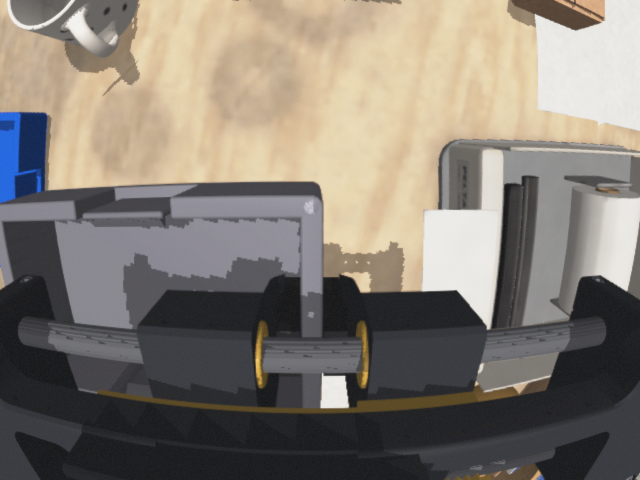

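```bash
cat >> h.py <<'E'
def fray(d,uv,z):
    K,o,a=d['K'],d['o'],d['a']; uv=np.atleast_2d(uv).astype(float)
    v=(uv-K[:2,2])/K[0,0]; th=np.hypot(v[:,0],v[:,1]); k=np.sin(th)/th
    w=R.from_rotvec(a).apply(np.c_[v[:,0]*k,v[:,1]*k,np.cos(th)]); return o+w*((z-o[2])/w[:,2])[:,None]
def tool(s,P):
    return R.from_rotvec(s['orientation']).inv().apply(np.atleast_2d(P)-s['position'])
E
python3 - <<'E'
from h import *
s=st(); d=load('w2'); crop(d['img'],0,170,340,60,2,'pics/c_w2.png')
for z in (.184,.187): print(tool(s,fray(d,[(320,184),(200,186),(90,192),(5,203)],z)).round(4))
E
```

```text
t 3.25 pos [0.5505 0.3595 0.1663] yaw 12.44 F [ 1.6 -0.2  0.3] M [ 0.05 -0.28 -0.  ] gap 0.0077 q [-0.66  0.8   0.03  1.56 -0.05  0.75 -0.39]
[[ 0.0513  0.0015 -0.0167]
 [ 0.0512 -0.0396 -0.0177]
 [ 0.0506 -0.0849 -0.0187]
 [ 0.0482 -0.1342 -0.0199]]
[[ 0.0518  0.0015 -0.0197]
 [ 0.0516 -0.0387 -0.0206]
 [ 0.0511 -0.0828 -0.0217]
 [ 0.0487 -0.1309 -0.0228]]
```

View pics/c_w2.png

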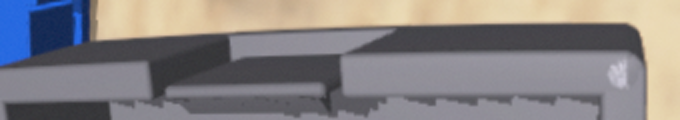

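Run:
```python
from h import *
d=load('w2'); s=dict(position=np.array([.5478,.3579,.161]),orientation=np.array([-1.966,-2.448,-.033]))
for z in (.184,.187): print(tool(s,fray(d,[(320,197),(171,197.5),(80,199),(3,203)],z)).round(4))
```

```text
[[ 0.0479  0.0045 -0.0222]
 [ 0.0484 -0.0477 -0.023 ]
 [ 0.0491 -0.0871 -0.0236]
 [ 0.0493 -0.1326 -0.0243]]
[[ 0.0485  0.0044 -0.0252]
 [ 0.049  -0.0465 -0.026 ]
 [ 0.0497 -0.0849 -0.0266]
 [ 0.0498 -0.1294 -0.0273]]
```

>>> carry_out --targets '[{"xyz": [0,-0.035,0.01],"roll": -2.5,"fingers": 1},{"xyz": [0,-0.045,0.01],"roll": -3,"fingers": 1},{"xyz": [0,-0.045,0],"roll": -3,"fingers": 1},{"xyz": [0,-0.045,0],"roll": -3,"fingers": 1},{"xyz": [0,-0.045,0],"roll": -3,"fingers": 1}]'

```text
t: 3.75
position: [0.5505, 0.1496, 0.1915]
orientation: [2.249, 2.184, 0.072]
contact_force: [1.1, 0.7, -2.5]
finger_gap: 0.0078
```

>>> carry_out --targets '[{"xyz": [0,-0.045,0],"roll": -3,"fingers": 1},{"xyz": [0,-0.045,0],"roll": -3,"fingers": 1},{"xyz": [0,-0.045,0],"roll": -3,"fingers": 1},{"xyz": [0,-0.045,0],"roll": -3,"fingers": 1},{"xyz": [0,-0.045,0],"roll": -3,"fingers": 1}]'

```text
t: 4.25
position: [0.5499, -0.085, 0.1929]
orientation: [2.517, 1.854, 0.074]
contact_force: [0.4, 0.4, -1.8]
finger_gap: 0.0079
```

Run:
```python
from h import *
s=st(); print(R.from_rotvec(s['orientation']).as_matrix()[:,2])
```

```text
t 4.25 pos [ 0.5499 -0.085   0.1929] yaw -17.28 F [ 0.4  0.4 -1.8] M [-0.12 -0.06 -0.01] gap 0.0079 q [ 0.04  0.65  0.07  1.87 -0.12  0.58 -0.11]
[ 0.04731868  0.01602578 -0.99875128]
```

>>> carry_out --targets '[{"xyz": [-0.004,-0.045,0.005],"roll": 0.3,"fingers": 1},{"xyz": [0,-0.02,0],"roll": 0,"fingers": 1},{"xyz": [0,0,0],"roll": 0,"fingers": 1},{"xyz": [0,0,0],"roll": 0,"fingers": 1}]'

```text
t: 4.65
position: [0.544, -0.1626, 0.1988]
orientation: [2.52, 1.838, 0.071]
contact_force: [1.0, 0.2, -2.1]
finger_gap: 0.0075
```

Run:
```python
from h import *
grab('wrist','w3');s=st(); print(R.from_rotvec(s['orientation']).as_matrix()[:,2])
```

```text
t 4.7 pos [ 0.544  -0.1624  0.1987] yaw -17.76 F [-0.2 -0.4 -1.6] M [-0.14 -0.03 -0.  ] gap 0.0079 q [ 0.18  0.65  0.06  1.84 -0.1   0.61 -0.  ]
[ 0.04921682  0.00885837 -0.99874883]
```

View pics/w3.png

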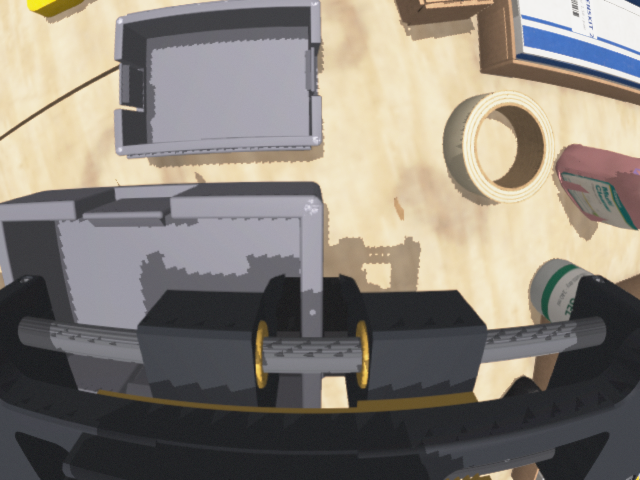

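Run:
```python
from h import *
d=load('w3'); crop(d['img'],100,0,240,170,3,'pics/c_w3.png')
```

```text
(no output)
```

View pics/c_w3.png

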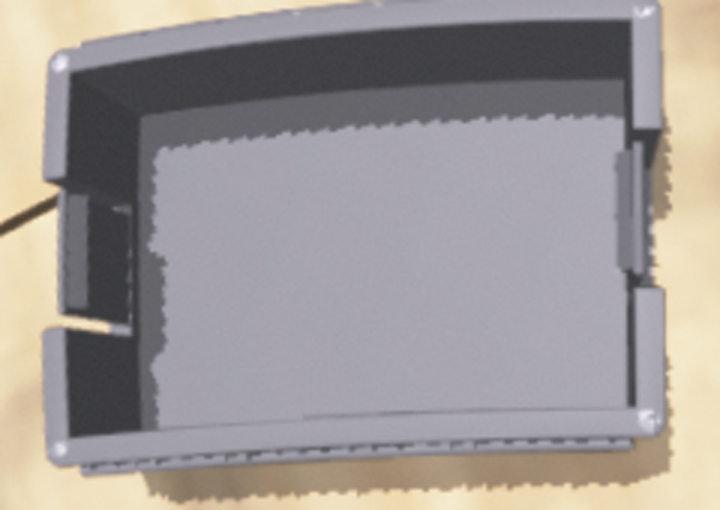

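Run:
```python
from h import *
d=load('w3')
uv=[(320,-.5),(321.3,145),(115.3,155),(116,18)]
x,r=ffit(d,uv,.17,.12,.06,[.512,-.025,-.295])
print(x,np.degrees(x[2]),r.round(1))
s=dict(position=np.array([.544,-.1626,.1988]),orientation=np.array([2.52,1.838,.071]))
# inner floor-level? same-camera consistency of the held box (tilt-aware: use tool-frame rim plane z=-.026)
Rt=R.from_rotvec(s['orientation'])
print(tool(s,fray(d,[(320,197),(171,197.5),(80,199),(3,203)],.225)).round(4))
# image corner lines of held box direction
u=np.array([np.cos(x[2]),np.sin(x[2])]); print('TCP target',x[:2]+.071*u)
```

```text
[ 0.51429039 -0.02558876 -0.3021973 ] -17.3146297530397 [[ 0.6 -1.6]
 [ 0.6  1.3]
 [-0.8  1.2]
 [-0.9 -1.4]]
[[ 0.0492  0.0038 -0.0249]
 [ 0.05   -0.0466 -0.0271]
 [ 0.0508 -0.0839 -0.0287]
 [ 0.0512 -0.1261 -0.0306]]
TCP target [ 0.58207301 -0.04671969]
```

>>> carry_out --targets '[{"xyz": [0.012,0.036,-0.01],"roll": 0.5,"fingers": 1},{"xyz": [0.013,0.038,-0.02],"roll": 0.5,"fingers": 1},{"xyz": [0.01,0.03,-0.02],"roll": 0,"fingers": 1},{"xyz": [0,0,0],"roll": 0,"fingers": 1}]'

```text
t: 5.1
position: [0.5806, -0.0466, 0.1479]
orientation: [2.496, 1.872, 0.078]
contact_force: [0.1, 1.7, -2.1]
finger_gap: 0.0078
```

Run:
```python
from h import *
s=st(); print(R.from_rotvec(s['orientation']).as_matrix()[:,2])
```

```text
t 5.1 pos [ 0.5806 -0.0466  0.1479] yaw -16.3 F [ 0.1  1.7 -2.1] M [-0.03  0.11 -0.04] gap 0.0078 q [-0.03  0.74  0.07  1.84 -0.13  0.52 -0.16]
[ 0.0520718   0.01404571 -0.99854456]
```

>>> carry_out --targets '[{"xyz": [0.001,0,-0.03],"roll": -0.5,"fingers": 1},{"xyz": [0,0,-0.025],"roll": 0,"fingers": 1},{"xyz": [0,0,-0.002],"roll": 0,"fingers": 1}]'

```text
t: 5.4
position: [0.5825, -0.038, 0.0902]
orientation: [2.494, 1.878, 0.084]
contact_force: [-0.9, 0.2, -1.6]
finger_gap: 0.0073
```

Run:
```python
from h import *
s=st(); print(R.from_rotvec(s['orientation']).as_matrix()[:,2])
grab('scene','s4'); grab('top','t4'); grab('wrist','w4')
crop(load('s4')['img'],250,190,140,100,5,'pics/c_s4.png')
st()
```

```text
t 5.4 pos [ 0.5825 -0.038   0.0902] yaw -16.09 F [-0.9  0.2 -1.6] M [-0.1   0.12 -0.01] gap 0.0073 q [-0.03  0.83  0.05  1.87 -0.14  0.39 -0.16]
[ 0.05398615  0.01744371 -0.99838931]
t 5.55 pos [ 0.5847 -0.0395  0.0932] yaw -16.21 F [ 0.2  0.6 -1.6] M [-0.15  0.02 -0.01] gap 0.0079 q [-0.03  0.83  0.05  1.86 -0.14  0.39 -0.16]
```

View pics/c_s4.png

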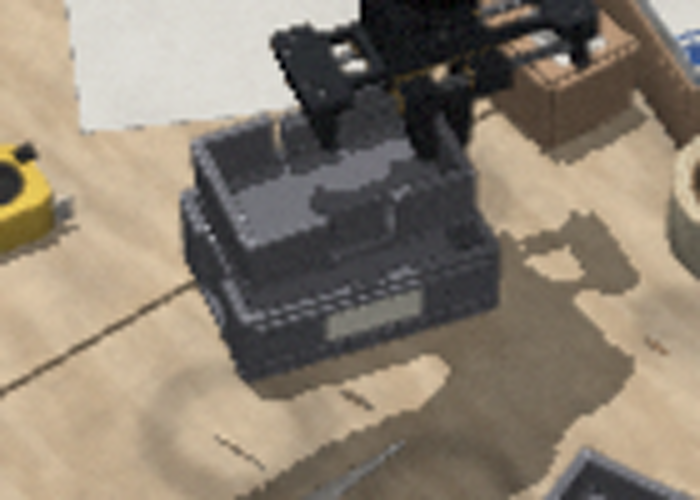

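View pics/w4.png

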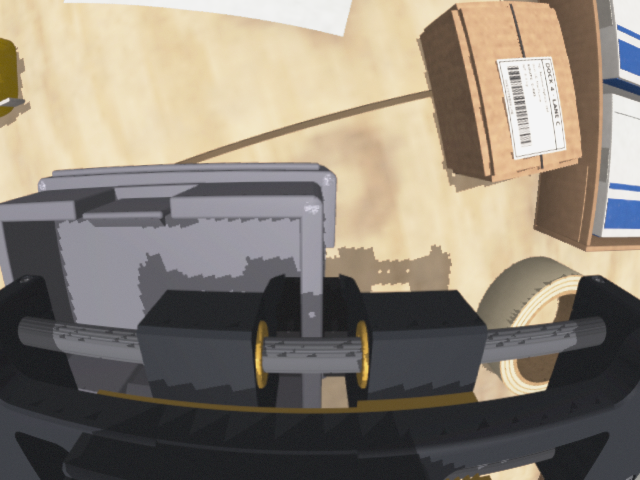

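View pics/t4.png

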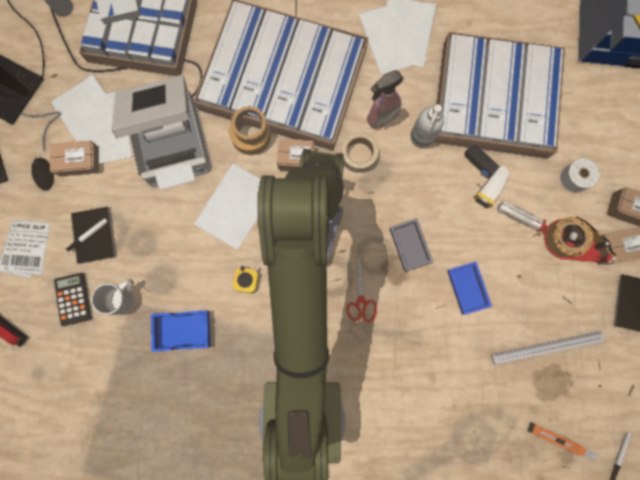

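>>> carry_out --targets '[{"xyz": [-0.002,-0.006,-0.002],"roll": -0.6,"fingers": 1},{"xyz": [0,0,-0.001],"roll": 0,"fingers": 1}]'

```text
t: 5.75
position: [0.584, -0.0467, 0.0927]
orientation: [2.501, 1.856, 0.094]
contact_force: [-1.0, 0.3, -2.6]
finger_gap: 0.0078
```

Run:
```python
from h import *
s=st(); print(R.from_rotvec(s['orientation']).as_matrix()[:,2])
grab('wrist','w5'); crop(load('w5')['img'],0,150,350,110,2.2,'pics/c_w5.png')
```

```text
t 5.75 pos [ 0.584  -0.0467  0.0927] yaw -16.9 F [-1.   0.3 -2.6] M [-0.16  0.08  0.01] gap 0.0078 q [-0.02  0.83  0.05  1.87 -0.14  0.38 -0.15]
[ 0.06404972  0.01483152 -0.99783649]
```

View pics/c_w5.png

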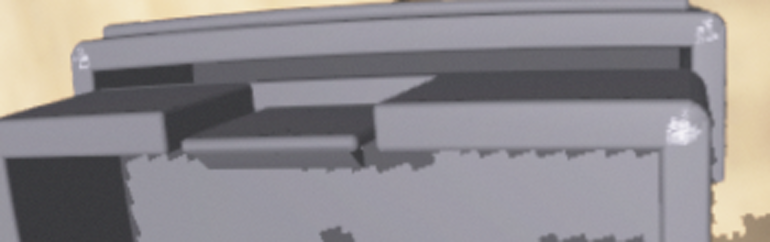

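Run:
```python
from h import *
d=load('w5'); s=dict(position=np.array([.584,-.0467,.0927]),orientation=np.array([2.501,1.856,.094]))
c=fray(d,[(328.2,155.3),(32.7,170.5)],.06); print(c)
v=(c[0]-c[1])[:2]; print(np.linalg.norm(v),np.degrees(np.arctan2(v[1],v[0])))
u=v/np.linalg.norm(v); n=np.array([-u[1],u[0]])
cen=(c[0]+c[1])[:2]/2-.06*n; print('large centre',cen)
# medium rim: tool plane z=-.0255
K=d
m=[]
for uv in [(321.8,198.5),(172,197.5),(75,201),(2,204.5)]:
    # intersect with tool-frame plane
    from scipy.optimize import brentq
    f=lambda z: tool(s,fray(d,[uv],z))[0,2]+.0255
    z=brentq(f,.05,.2); P=fray(d,[uv],z)[0]; m.append(P); print(P.round(4),tool(s,P)[0].round(4))
P=np.array(m)
w=(P[0]-P[-1]); print(np.degrees(np.arctan2(w[1],w[0])), w[2]/np.hypot(*w[:2]))
uu=w[:2]/np.linalg.norm(w[:2]); nn=np.array([-uu[1],uu[0]])
mc=P[0,:2]-.075*uu-.05*nn; print('med centre',mc,'err in large frame',(mc-cen)@u,(mc-cen)@n)
```

```text
[[0.61209736 0.0075502  0.06      ]
 [0.45250027 0.05605124 0.06      ]]
0.16680401630179711 -16.90386063174529
large centre [ 0.51485281 -0.02560692]
[ 0.6007 -0.0017  0.12  ] [ 0.0488  0.0045 -0.0255]
[0.552  0.0141 0.1171] [ 0.0497 -0.0469 -0.0255]
[0.5119 0.0261 0.1148] [ 0.0496 -0.0888 -0.0255]
[0.4702 0.0389 0.1123] [ 0.0497 -0.1325 -0.0255]
-17.274011396721466 0.05645813853883457
med centre [ 0.51426509 -0.02714342] err in large frame -0.00011556433947509497 -0.001641003358084082
```

>>> carry_out --targets '[{"xyz": [-0.001,0.001,-0.01],"roll": 0.2,"fingers": 1},{"xyz": [-0.001,0,-0.006],"roll": 0,"fingers": 1},{"xyz": [0,0,-0.001],"roll": 0,"fingers": 1}]'

```text
t: 6.1
position: [0.5822, -0.0451, 0.0757]
orientation: [2.497, 1.86, 0.097]
contact_force: [-2.1, 1.1, 2.0]
finger_gap: 0.0079
```

Run:
```python
from h import *
s=st(); print(R.from_rotvec(s['orientation']).as_matrix()[:,2])
```

```text
t 6.1 pos [ 0.5822 -0.0451  0.0757] yaw -16.7 F [-2.1  1.1  2. ] M [-0.15  0.4  -0.05] gap 0.0079 q [-0.02  0.85  0.04  1.88 -0.14  0.34 -0.15]
[ 0.06544277  0.01614553 -0.9977257 ]
```

>>> carry_out --targets '[{"xyz": [0,0,-0.004],"roll": 0,"fingers": 1},{"xyz": [0,0,-0.002],"roll": 0,"fingers": 1}]'

```text
t: 6.3
position: [0.5813, -0.0449, 0.0692]
orientation: [2.499, 1.861, 0.095]
contact_force: [-1.7, 0.7, -0.3]
finger_gap: 0.0075
```

Run:
```python
from h import *
s=st(); grab('scene','s6'); crop(load('s6')['img'],250,190,140,100,5,'pics/c_s6.png');grab('wrist','w6'); crop(load('w6')['img'],0,150,350,110,2.2,'pics/c_w6.png')
```

```text
t 6.3 pos [ 0.5813 -0.0449  0.0692] yaw -16.7 F [-1.7  0.7 -0.3] M [ 0.02  0.47 -0.06] gap 0.0075 q [-0.01  0.87  0.04  1.88 -0.14  0.33 -0.15]
```

View pics/c_s6.png

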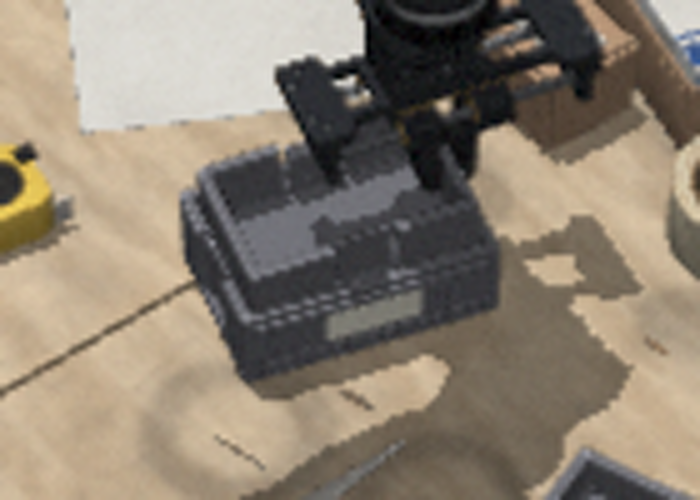

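View pics/c_w6.png

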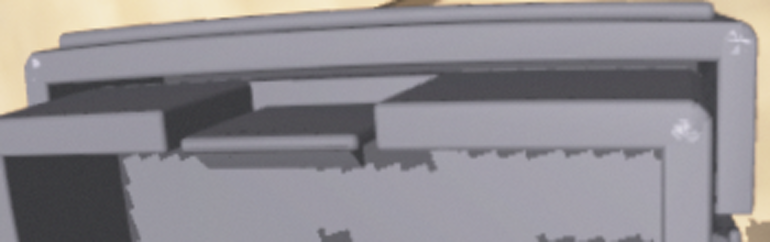

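>>> carry_out --targets '[{"xyz": [0,0,0],"roll": 0,"fingers": -0.3},{"xyz": [0,0,0],"roll": 0,"fingers": -0.3},{"xyz": [0,0,0.002],"roll": 0,"fingers": -0.3},{"xyz": [0,0,0.02],"roll": 0,"fingers": -0.3},{"xyz": [0,0,0.04],"roll": 0,"fingers": -0.3}]'

```text
t: 6.9
position: [0.5806, -0.045, 0.1289]
orientation: [2.5, 1.863, 0.089]
contact_force: [0.1, -0.0, -0.6]
finger_gap: 0.0456
```

Run:
```python
from h import *
s=st(); print(R.from_rotvec(s['orientation']).as_matrix()[:,2]);grab('wrist','w7')
```

```text
t 6.9 pos [ 0.5806 -0.045   0.1289] yaw -16.66 F [ 0.1 -0.  -0.6] M [-0.06  0.16 -0.05] gap 0.0456 q [-0.03  0.77  0.06  1.86 -0.13  0.46 -0.16]
[ 0.05908076  0.01630969 -0.99811996]
```

View pics/w7.png

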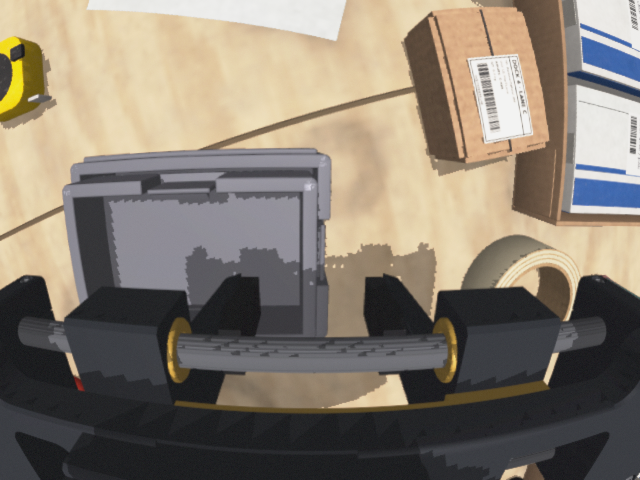

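>>> carry_out --targets '[{"xyz": [-0.03,0.009,0.01],"roll": 0,"fingers": 1},{"xyz": [-0.03,0.009,0],"roll": 0,"fingers": 1},{"xyz": [-0.005,0.001,0],"roll": 0,"fingers": 1},{"xyz": [0,0,0],"roll": 0,"fingers": 1},{"xyz": [0,0,0],"roll": 0,"fingers": 1}]'

```text
t: 7.45
position: [0.5251, -0.0273, 0.1517]
orientation: [2.485, 1.849, 0.123]
contact_force: [0.5, 0.3, -0.0]
finger_gap: 0.0136
```

Run:
```python
from h import *
s=st(); print(R.from_rotvec(s['orientation']).as_matrix()[:,2])
```

```text
t 7.45 pos [ 0.5251 -0.0273  0.1517] yaw -16.78 F [ 0.5  0.3 -0. ] M [-0.12  0.11 -0.03] gap 0.0136 q [-0.07  0.67  0.06  2.04 -0.14  0.35 -0.18]
[ 0.08797356  0.01423063 -0.99602116]
```

>>> carry_out --targets '[{"xyz": [-0.006,0.001,-0.02],"roll": 0,"fingers": 1},{"xyz": [-0.005,0,-0.03],"roll": 0,"fingers": 1},{"xyz": [0,0,-0.02],"roll": 0,"fingers": 1},{"xyz": [0,0,-0.005],"roll": 0,"fingers": 1},{"xyz": [0,0,0],"roll": 0,"fingers": 1}]'

```text
t: 7.95
position: [0.5231, -0.0283, 0.0744]
orientation: [2.48, 1.841, 0.137]
contact_force: [0.5, -0.3, -0.1]
finger_gap: 0.0007
```

Run:
```python
from h import *
s=st(); print(R.from_rotvec(s['orientation']).as_matrix()[:,2])
```

```text
t 7.95 pos [ 0.5231 -0.0283  0.0744] yaw -16.95 F [ 0.5 -0.3 -0.1] M [-0.07  0.23 -0.03] gap 0.0007 q [-0.04  0.81  0.01  2.09 -0.16  0.13 -0.17]
[ 0.10057518  0.01276427 -0.99484758]
```

```bash
cat > fk.py <<'E'
import numpy as np
from scipy.optimize import least_squares
from scipy.spatial.transform import Rotation as R
D=[([-1.172,.689,-.195,1.565,.157,.902,-.215],[.2229,.5834,.2381]),
([-.67,.81,.05,1.57,-.06,.76,-.42],[.5473,.3509,.1598]),
([-.67,1.0,.02,1.6,-.05,.52,-.39],[.5471,.3688,.0304]),
([-.65,1.01,.02,1.62,-.05,.49,-.39],[.5511,.3609,.0209]),
([.04,.65,.07,1.87,-.12,.58,-.11],[.5499,-.085,.1929]),
([.18,.65,.06,1.84,-.1,.61,0],[.544,-.1624,.1987]),
([-.03,.74,.07,1.84,-.13,.52,-.16],[.5806,-.0466,.1479]),
([-.02,.83,.05,1.87,-.14,.38,-.15],[.584,-.0467,.0927]),
([-.01,.87,.04,1.88,-.14,.33,-.15],[.5813,-.0449,.0692]),
([-.07,.67,.06,2.04,-.14,.35,-.18],[.5251,-.0273,.1517]),
([-.04,.81,.01,2.09,-.16,.13,-.17],[.5231,-.0283,.0744])]
def rz(a):return R.from_rotvec([0,0,a])
def ry(a):return R.from_rotvec([0,a,0])
def fk(q,p):
    h,L1,e1,L2,e2,L3,e3,s1,s3,s5,y0=p
    T=rz(s1*q[0]+y0); P=np.array([0,0,h]); 
    T=T*ry(q[1])*rz(s3*q[2]); P=P+T.apply([e1,0,L1])
    T=T*ry(q[3])*rz(s5*q[4]); P=P+T.apply([e2,0,L2])
    T=T*ry(q[5]); P=P+T.apply([e3,0,L3]); return P,T
E
python3 - <<'E'
from fk import *
best=None
for s1 in(1,-1):
 for s3 in (1,-1):
  for s5 in (1,-1):
   def f(x): 
      p=list(x[:7])+[s1,s3,s5,x[7]]
      return np.concatenate([fk(q,p)[0]-P for q,P in D])
   for y0 in (0,):
    r=least_squares(f,[.33,.35,0,.4,0,.25,.05,y0])
    if best is None or r.cost<best[0]: best=(r.cost,s1,s3,s5,r.x,np.abs(r.fun).max())
    print(s1,s3,s5,r.cost,np.abs(r.fun).max())
print(best)
E
```

```text
1 1 1 0.1508616466034572 0.27091318434279765
1 1 -1 0.38933290857920283 0.3684066516562493
1 -1 1 0.2754798420159431 0.25587313119765975
1 -1 -1 0.3055381014828892 0.4053419368534332
-1 1 1 0.005451087597078282 0.05758092499117373
-1 1 -1 0.00030210027058915793 0.010696977555134636
-1 -1 1 0.0001852488925513446 0.011384109351352204
-1 -1 -1 0.0001246818142577745 0.006551294707061894
(np.float64(0.0001246818142577745), -1, -1, -1, array([ 0.06861498,  0.54927528,  0.02359143,  0.30185068, -0.0215047 ,
        0.06773004, -0.01150097, -0.06866597]), np.float64(0.006551294707061894))
```

Run:
```python
from fk import *
def f(x):
    p=list(x[:7])+[-1,-1,-1,x[7]]
    reg=(np.array(x[:7])-[.33,.40,0,.4,0,.25,.0])*.003
    return np.concatenate([(fk(q,p)[0]-P) for q,P in D]+[reg])
r=least_squares(f,[.33,.4,0,.4,0,.25,.0,0]); x=r.x; print(x.round(3),np.abs(r.fun[:-7]).max())
p=list(x[:7])+[-1,-1,-1,x[7]]
for rr in (.44,.48,.5,.52,.54,.56,.58,.6,.65):
  for z in (.07,.012):
   for tilt in (0,.1):
    g=lambda a: [np.hypot(*fk([0,a[0],0,a[1],0,np.pi-tilt-a[0]-a[1],0],p)[0][:2])-rr, fk([0,a[0],0,a[1],0,np.pi-tilt-a[0]-a[1],0],p)[0][2]-z]
    s=least_squares(g,[.8,2.0]); a=s.x; print(rr,z,tilt,'q2',a[0].round(2),'q4',a[1].round(2),'q6',(np.pi-tilt-a.sum()).round(3),s.cost<1e-8)
```

```text
[ 0.071  0.549  0.023  0.302 -0.021  0.07  -0.012 -0.069] 0.006576459990737138
0.44 0.07 0 q2 0.79 q4 2.35 q6 0.005 True
0.44 0.07 0.1 q2 0.79 q4 2.37 q6 -0.121 True
0.44 0.012 0 q2 0.92 q4 2.37 q6 -0.148 True
0.44 0.012 0.1 q2 0.93 q4 2.39 q6 -0.276 True
0.48 0.07 0 q2 0.8 q4 2.22 q6 0.123 True
0.48 0.07 0.1 q2 0.8 q4 2.24 q6 -0.0 True
0.48 0.012 0 q2 0.92 q4 2.23 q6 -0.015 True
0.48 0.012 0.1 q2 0.92 q4 2.26 q6 -0.141 True
0.5 0.07 0 q2 0.81 q4 2.15 q6 0.18 True
0.5 0.07 0.1 q2 0.81 q4 2.18 q6 0.057 True
0.5 0.012 0 q2 0.93 q4 2.17 q6 0.047 True
0.5 0.012 0.1 q2 0.93 q4 2.19 q6 -0.077 True
0.52 0.07 0 q2 0.82 q4 2.09 q6 0.235 True
0.52 0.07 0.1 q2 0.82 q4 2.11 q6 0.113 True
0.52 0.012 0 q2 0.93 q4 2.1 q6 0.108 True
0.52 0.012 0.1 q2 0.93 q4 2.13 q6 -0.016 True
0.54 0.07 0 q2 0.83 q4 2.02 q6 0.289 True
0.54 0.07 0.1 q2 0.83 q4 2.04 q6 0.167 True
0.54 0.012 0 q2 0.94 q4 2.04 q6 0.167 True
0.54 0.012 0.1 q2 0.94 q4 2.06 q6 0.044 True
0.56 0.07 0 q2 0.85 q4 1.95 q6 0.342 True
0.56 0.07 0.1 q2 0.84 q4 1.98 q6 0.221 True
0.56 0.012 0 q2 0.95 q4 1.97 q6 0.225 True
0.56 0.012 0.1 q2 0.95 q4 1.99 q6 0.102 True
0.58 0.07 0 q2 0.86 q4 1.88 q6 0.395 True
0.58 0.07 0.1 q2 0.86 q4 1.91 q6 0.274 True
0.58 0.012 0 q2 0.96 q4 1.9 q6 0.282 True
0.58 0.012 0.1 q2 0.96 q4 1.92 q6 0.16 True
0.6 0.07 0 q2 0.88 q4 1.81 q6 0.448 True
0.6 0.07 0.1 q2 0.88 q4 1.84 q6 0.327 True
0.6 0.012 0 q2 0.98 q4 1.83 q6 0.339 True
0.6 0.012 0.1 q2 0.97 q4 1.85 q6 0.217 True
0.65 0.07 0 q2 0.93 q4 1.63 q6 0.583 True
0.65 0.07 0.1 q2 0.92 q4 1.66 q6 0.461 True
0.65 0.012 0 q2 1.02 q4 1.64 q6 0.482 True
0.65 0.012 0.1 q2 1.01 q4 1.67 q6 0.359 True
```

>>> carry_out --targets '[{"xyz": [0,0,0.045],"roll": 0,"fingers": 1},{"xyz": [0,0,0.045],"roll": 0,"fingers": 1},{"xyz": [0,0,0.045],"roll": 0,"fingers": 1},{"xyz": [0,0,0.045],"roll": 0,"fingers": 1}]'

```text
t: 8.35
position: [0.5211, -0.029, 0.2552]
orientation: [2.488, 1.844, 0.122]
contact_force: [0.4, -0.1, -0.2]
finger_gap: 0.0004
```

```bash
cat > settle.py <<'E'
from h import *
import sys
from station import eyes
from h import st
n=int(sys.argv[1]) if len(sys.argv)>1 else 2
s=st(); print('z',R.from_rotvec(s['orientation']).as_matrix()[:,2].round(4))
for i in range(n): eyes.grab_frame('wrist')
s=st(); print('z',R.from_rotvec(s['orientation']).as_matrix()[:,2].round(4))
E
python3 settle.py 3
```

```text
t 8.35 pos [ 0.5211 -0.029   0.2552] yaw -17.0 F [ 0.4 -0.1 -0.2] M [-0.05  0.11 -0.03] gap 0.0004 q [-0.1   0.5   0.12  1.95 -0.12  0.62 -0.2 ]
z [ 0.0885  0.0125 -0.996 ]
t 8.5 pos [ 0.5235 -0.0291  0.2565] yaw -17.01 F [-0.4  0.8 -0.1] M [-0.1   0.18 -0.03] gap 0.0006 q [-0.1   0.5   0.12  1.94 -0.12  0.61 -0.2 ]
z [ 0.0963  0.0126 -0.9953]
```

>>> carry_out --targets '[{"xyz": [-0.006,0.002,-0.05],"roll": 0,"fingers": 1},{"xyz": [-0.006,0.001,-0.05],"roll": 0,"fingers": 1},{"xyz": [-0.001,0,-0.05],"roll": 0,"fingers": 1}]'

```text
t: 8.8
position: [0.517, -0.0261, 0.1098]
orientation: [2.472, 1.832, 0.158]
contact_force: [0.9, -0.8, 0.2]
finger_gap: 0.0005
```

```bash
python3 settle.py 2
```

```text
t 8.8 pos [ 0.517  -0.0261  0.1098] yaw -17.05 F [ 0.9 -0.8  0.2] M [-0.04  0.15 -0.03] gap 0.0005 q [-0.05  0.74  0.03  2.12 -0.17  0.17 -0.16]
z [ 0.1179  0.0124 -0.9929]
t 8.9 pos [ 0.5115 -0.026   0.104 ] yaw -17.02 F [-0.1 -0.2  0.4] M [-0.05  0.27 -0.01] gap 0.0001 q [-0.05  0.75  0.03  2.12 -0.17  0.18 -0.16]
z [ 0.1     0.0129 -0.9949]
```

>>> carry_out --targets '[{"xyz": [0.002,0,-0.04],"roll": 0,"fingers": 1}]'

```text
t: 9.0
position: [0.5163, -0.0265, 0.0665]
orientation: [2.479, 1.836, 0.144]
contact_force: [2.0, 0.3, -0.1]
finger_gap: 0.0008
```

```bash
python3 settle.py 2
```

```text
t 9.0 pos [ 0.5163 -0.0265  0.0665] yaw -17.06 F [ 2.   0.3 -0.1] M [-0.06  0.05 -0.03] gap 0.0008 q [-0.04  0.83  0.01  2.12 -0.17  0.09 -0.16]
z [ 0.1064  0.0124 -0.9942]
t 9.1 pos [ 0.5106 -0.026   0.0604] yaw -17.0 F [-1.5  0.5 -0.7] M [-0.01  0.23 -0.02] gap 0.0005 q [-0.04  0.84  0.01  2.13 -0.17  0.09 -0.16]
z [ 0.0905  0.0133 -0.9958]
```

>>> carry_out --targets '[{"xyz": [0.005,0,-0.015],"roll": 0,"fingers": 1}]'

```text
t: 9.2
position: [0.5165, -0.0263, 0.048]
orientation: [2.486, 1.842, 0.127]
contact_force: [0.8, -0.7, 0.2]
finger_gap: 0.0001
```

```bash
python3 settle.py 2
```

```text
t 9.2 pos [ 0.5165 -0.0263  0.048 ] yaw -17.02 F [ 0.8 -0.7  0.2] M [-0.09  0.13 -0.01] gap 0.0001 q [-0.03  0.86  0.    2.11 -0.17  0.07 -0.15]
z [ 0.0926  0.013  -0.9956]
t 9.3 pos [ 0.5169 -0.026   0.0473] yaw -17.0 F [0.  0.4 0.9] M [-0.08  0.16 -0.01] gap 0.0004 q [-0.03  0.87  0.    2.11 -0.17  0.07 -0.15]
z [ 0.0927  0.0133 -0.9956]
```

>>> carry_out --targets '[{"xyz": [0.001,0,-0.012],"roll": 0,"fingers": 1}]'

```text
t: 9.4
position: [0.5198, -0.0261, 0.0387]
orientation: [2.483, 1.84, 0.134]
contact_force: [-0.0, -1.0, -0.0]
finger_gap: 0.0006
```

```bash
python3 settle.py 1
python3 - <<'E'
from h import *
grab('wrist','w8'); st()
E
```

```text
t 9.4 pos [ 0.5198 -0.0261  0.0387] yaw -17.02 F [-0. -1. -0.] M [-0.06  0.16  0.  ] gap 0.0006 q [-0.03  0.88 -0.    2.11 -0.18  0.05 -0.15]
z [ 0.0981  0.013  -0.9951]
t 9.45 pos [ 0.5195 -0.026   0.0368] yaw -17.0 F [ 0.8  0.  -0.7] M [-0.08  0.17 -0.  ] gap 0.0006 q [-0.03  0.89 -0.    2.11 -0.18  0.05 -0.15]
z [ 0.0967  0.0132 -0.9952]
t 9.5 pos [ 0.519  -0.0259  0.0368] yaw -17.0 F [0.2 0.3 0. ] M [-0.09  0.2   0.06] gap 0.0006 q [-0.03  0.89 -0.    2.11 -0.18  0.05 -0.15]
```

View pics/w8.png

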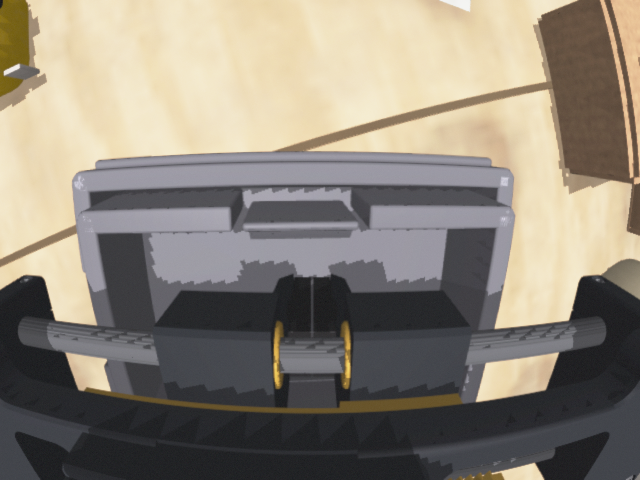

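Run:
```python
from h import *
d=load('w8'); crop(d['img'],60,140,480,110,1.65,'pics/c_w8.png')
for nm,uv in (('large',[(76,178),(512,176)]),('med',[(80,213),(514,210)])):
  for z in (.05,.06,.07,.08,.09,.1):
    c=fray(d,uv,z); print(nm,z,np.linalg.norm(c[0]-c[1]).round(4))
grab('scene','s8'); crop(load('s8')['img'],250,190,140,100,5,'pics/c_s8.png')
d=load('w7'); crop(d['img'],50,140,300,200,2.5,'pics/c_w7.png')
```

```text
large 0.05 0.1788
large 0.06 0.1655
large 0.07 0.1522
large 0.08 0.1389
large 0.09 0.1257
large 0.1 0.1124
med 0.05 0.181
med 0.06 0.1676
med 0.07 0.1541
med 0.08 0.1407
med 0.09 0.1272
med 0.1 0.1138
```

View pics/c_w8.png

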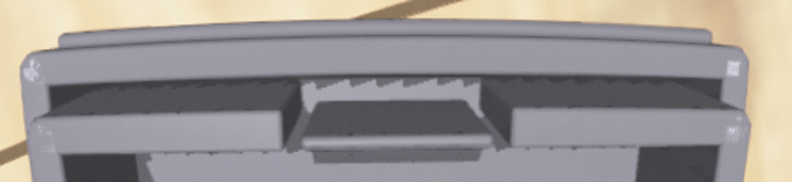

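View pics/c_s8.png

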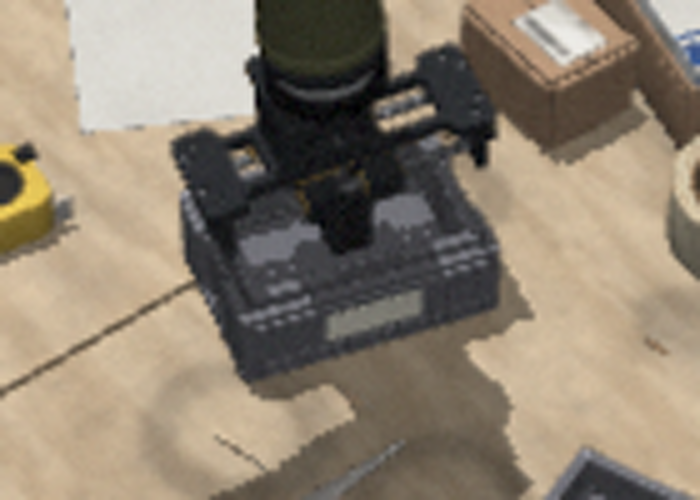

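View pics/c_w7.png

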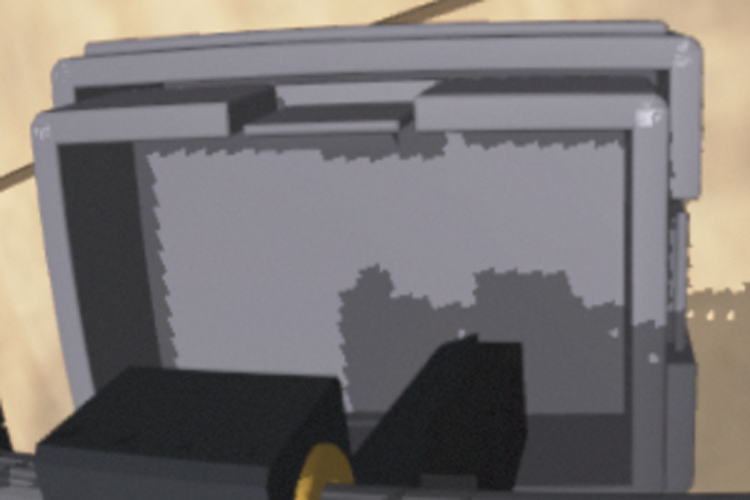

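>>> carry_out --targets '[{"xyz": [0.002,0,-0.012],"roll": 0,"fingers": 1}]'

```text
t: 9.65
position: [0.5225, -0.0261, 0.0279]
orientation: [2.485, 1.843, 0.129]
contact_force: [0.4, 0.5, 0.1]
finger_gap: 0.0005
```

```bash
sed -i "s/return s$/print('q6',s['q'][5]);return s/" h.py; python3 settle.py 2
```

```text
t 9.65 pos [ 0.5225 -0.0261  0.0279] yaw -17.0 F [0.4 0.5 0.1] M [-0.14  0.14 -0.04] gap 0.0005 q [-0.03  0.91 -0.    2.1  -0.21  0.04 -0.11]
q6 0.044354841410659984
z [ 0.0935  0.0135 -0.9955]
t 9.75 pos [ 0.5228 -0.026   0.0265] yaw -17.01 F [-0.2  0.1  0.8] M [-0.08  0.21  0.04] gap 0.0005 q [-0.03  0.91 -0.    2.1  -0.21  0.04 -0.11]
q6 0.04383091894187117
z [ 0.0927  0.0136 -0.9956]
```

Run:
```python
from h import *
grab('wrist','w9'); crop(load('w9')['img'],60,140,480,150,1.65,'pics/c_w9.png')
```

```text
(no output)
```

View pics/c_w9.png

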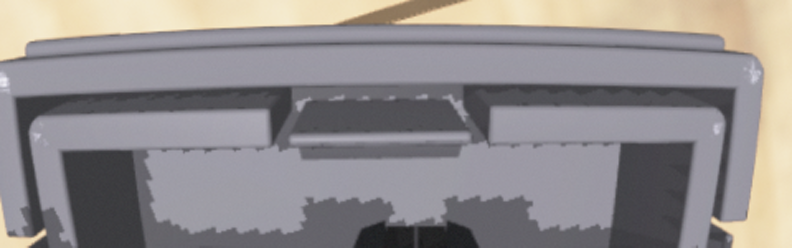

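>>> carry_out --targets '[{"xyz": [0.001,0,-0.01],"roll": 0,"fingers": 1}]'

```text
t: 9.9
position: [0.5254, -0.0262, 0.0195]
orientation: [2.488, 1.845, 0.124]
contact_force: [-0.2, -0.0, -0.6]
finger_gap: 0.0006
```

```bash
python3 settle.py 2
```

```text
t 9.9 pos [ 0.5254 -0.0262  0.0195] yaw -16.99 F [-0.2 -0.  -0.6] M [-0.05  0.22 -0.01] gap 0.0006 q [-0.03  0.92  0.    2.08 -0.29  0.04 -0.04]
q6 0.04409490697507683
z [ 0.089   0.0138 -0.9959]
t 10.0 pos [ 0.5257 -0.0262  0.0185] yaw -17.02 F [-0.6 -0.2  0.1] M [-0.08  0.2   0.03] gap 0.0003 q [-0.03  0.93  0.    2.08 -0.29  0.04 -0.04]
q6 0.043645193777040105
z [ 0.0886  0.0138 -0.996 ]
```

>>> carry_out --targets '[{"xyz": [-0.003,0,-0.01],"roll": 0,"fingers": 1}]'

```text
t: 10.1
position: [0.5258, -0.0264, 0.0118]
orientation: [2.491, 1.847, 0.117]
contact_force: [0.1, -0.7, -0.1]
finger_gap: 0.0004
```

```bash
python3 settle.py 1;python3 - <<'E'
from h import *
grab('wrist','w10'); crop(load('w10')['img'],60,140,480,150,1.65,'pics/c_w10.png'); st()
E
```

```text
t 10.1 pos [ 0.5258 -0.0264  0.0118] yaw -16.96 F [ 0.1 -0.7 -0.1] M [-0.04  0.15  0.03] gap 0.0004 q [-0.04  0.94  0.01  2.08 -0.48  0.04  0.16]
q6 0.04377053413692288
z [ 0.0834  0.0144 -0.9964]
t 10.15 pos [ 0.5258 -0.0264  0.011 ] yaw -16.99 F [-0.4 -0.8  6.7] M [-0.05  0.16 -0.  ] gap 0.0003 q [-0.04  0.94  0.01  2.08 -0.5   0.04  0.17]
q6 0.04381105399596168
z [ 0.0827  0.0143 -0.9965]
t 10.2 pos [ 0.5258 -0.0264  0.0113] yaw -17.07 F [ 0.4 -0.   0.7] M [-0.04  0.11 -0.05] gap 0.0002 q [-0.04  0.94  0.01  2.08 -0.49  0.04  0.16]
q6 0.04373137963957092
```

View pics/c_w10.png

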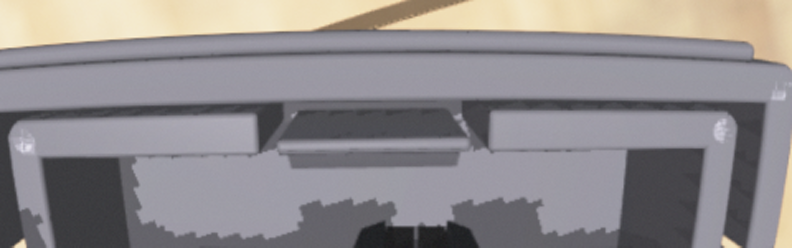

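>>> carry_out --targets '[{"xyz": [-0.004,0,-0.012],"roll": 0,"fingers": 1}]'

```text
t: 10.3
position: [0.5258, -0.0264, 0.0102]
orientation: [2.493, 1.847, 0.119]
contact_force: [-13.7, 1.1, 99.3]
finger_gap: 0.0001
```

```bash
python3 settle.py 1
```

```text
t 10.3 pos [ 0.5258 -0.0264  0.0102] yaw -17.03 F [-13.7   1.1  99.3] M [0.37 2.   0.06] gap 0.0001 q [-0.04  0.94  0.02  2.08 -0.7   0.05  0.37]
q6 0.046440893307812564
z [ 0.0832  0.016  -0.9964]
t 10.35 pos [ 0.5258 -0.0264  0.0106] yaw -17.08 F [-4.9  1.2 42.6] M [ 0.17  0.92 -0.  ] gap 0.0002 q [-0.04  0.94  0.02  2.08 -0.72  0.05  0.39]
q6 0.04671065028217275
z [ 0.0837  0.0162 -0.9964]
```

>>> carry_out --targets '[{"xyz": [0,0,0.045],"roll": 0,"fingers": 1},{"xyz": [0.01,-0.01,0.05],"roll": 0,"fingers": 1},{"xyz": [0.01,-0.02,0.05],"roll": 0,"fingers": 1}]'

```text
t: 10.65
position: [0.5384, -0.0522, 0.1523]
orientation: [2.505, 1.854, 0.105]
contact_force: [1.5, -0.4, -0.3]
finger_gap: 0.0003
```

```bash
python3 settle.py 0;python3 - <<'E'
from h import *
grab('wrist','w11');grab('scene','s11'); crop(load('s11')['img'],250,190,140,100,5,'pics/c_s11.png')
st()
E
```

```text
t 10.65 pos [ 0.5384 -0.0522  0.1523] yaw -17.05 F [ 1.5 -0.4 -0.3] M [-0.11  0.06 -0.09] gap 0.0003 q [-0.19  0.72  0.36  1.98 -0.6   0.48  0.31]
q6 0.4751438347625663
z [ 0.0682  0.0213 -0.9974]
t 10.65 pos [ 0.5384 -0.0522  0.1523] yaw -17.05 F [ 1.5 -0.4 -0.3] M [-0.11  0.06 -0.09] gap 0.0003 q [-0.19  0.72  0.36  1.98 -0.6   0.48  0.31]
q6 0.4751438347625663
z [ 0.0682  0.0213 -0.9974]
t 10.75 pos [ 0.5434 -0.0575  0.1564] yaw -17.38 F [ 1.  -1.1 -0.7] M [-0.11  0.08 -0.02] gap 0.0007 q [-0.19  0.72  0.36  1.98 -0.6   0.47  0.32]
q6 0.4706047280669779
```

View pics/w11.png

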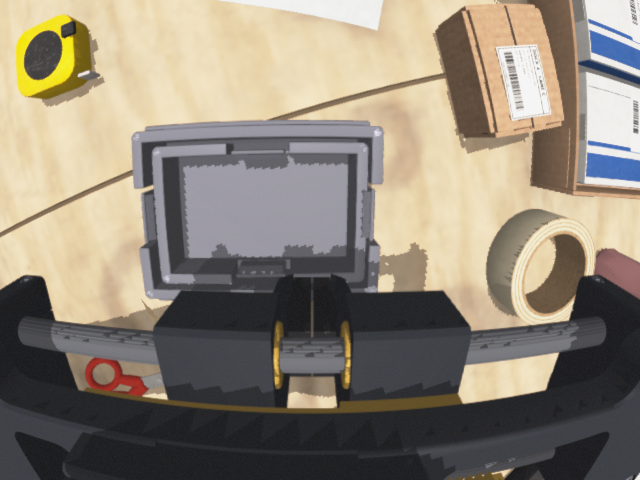

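View pics/c_s11.png

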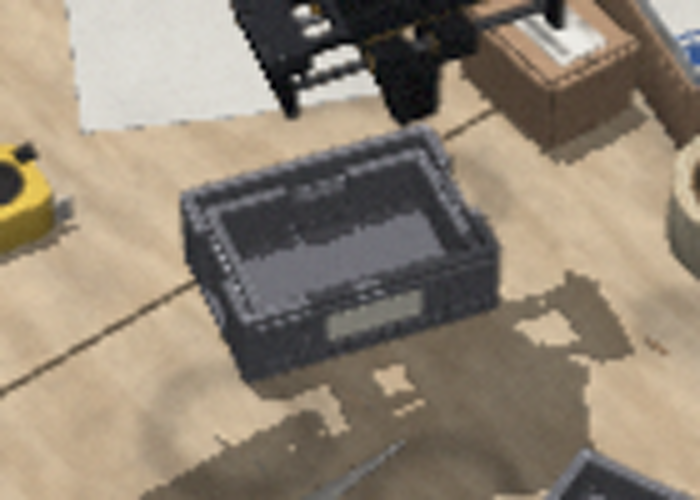

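Run:
```python
from h import *
crop(load('w11')['img'],120,110,280,200,2.8,'pics/c_w11.png')
```

```text
(no output)
```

View pics/c_w11.png

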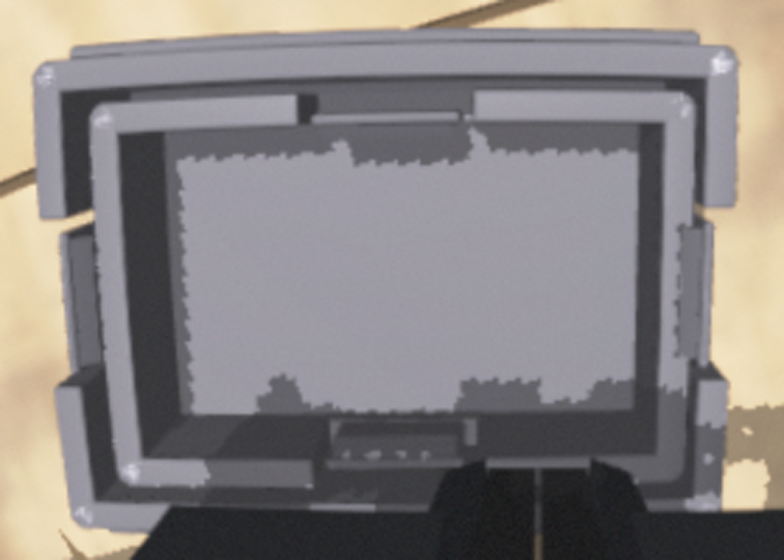

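Run:
```python
from h import *
d=load('w11'); o=np.array([120,110])
f=lambda c:(np.array(c)+.5)/2.8-.5+o
L=f([(737,46),(72,528),(34,62)])  # TR, BL, TL
uvL=f([(738,46),(0,0),(72,530),(33,62)]); m=np.array([True,False,True,True])
x,r=ffit(d,uvL,.17,.12,.06,[.514,-.0256,-.3],m); print('large',x,np.degrees(x[2]),r.round(1).tolist())
uvM=f([(695,94),(688,482),(118,487),(90,105)])
mm=np.array([True,True,True,True])
def g(p): return (fproj(d,rect(.15,.10,p[3],p[:3]))-uvM)[mm].ravel()
q=least_squares(g,[.514,-.0256,-.3,.06]); print('med',q.x,q.fun.reshape(-1,2).round(1).tolist())
for z in (.046,.051,.056,.061,.071):
    x,r=ffit(d,uvM,.15,.10,z,[.514,-.0256,-.3]); print(z,x,np.abs(r).mean().round(2))
```

```text
large [ 0.51463886 -0.02523465 -0.2988705 ] -17.12401846055926 [[1.0, -0.1], [-0.1, 0.1], [-1.0, 0.0]]
med [ 0.51589668 -0.0270968  -0.29803861  0.05008131] [[0.7, -0.5], [-1.1, 0.2], [0.7, 0.2], [-0.3, 0.1]]
0.046 [ 0.51549801 -0.02763251 -0.29809397] 1.27
0.051 [ 0.51598587 -0.02697658 -0.2980258 ] 0.57
0.056 [ 0.51646759 -0.02632473 -0.29795379] 1.93
0.061 [ 0.51694275 -0.02567718 -0.29787751] 3.62
0.071 [ 0.51787148 -0.02439583 -0.29771016] 7.18
```

>>> carry_out --targets '[{"xyz": [0,-0.044,0],"roll": 7.2,"fingers": -1},{"xyz": [0,-0.044,0],"roll": 7.2,"fingers": -1},{"xyz": [-0.003,-0.044,0],"roll": 7.2,"fingers": -0.4},{"xyz": [-0.003,-0.044,0],"roll": 7.2,"fingers": -0.4},{"xyz": [0,-0.03,0],"roll": 7,"fingers": -0.4}]'

```text
t: 11.25
position: [0.5346, -0.2583, 0.1565]
orientation: [1.779, 2.581, 0.127]
contact_force: [0.2, 0.5, -1.3]
finger_gap: 0.0383
```

```bash
python3 settle.py 2;python3 - <<'E'
from h import *
grab('wrist','w12'); st()
E
```

```text
t 11.25 pos [ 0.5346 -0.2583  0.1565] yaw 20.75 F [ 0.2  0.5 -1.3] M [-0.15  0.07  0.03] gap 0.0383 q [ 0.34  0.75  0.13  1.77 -0.29  0.63  1.03]
q6 0.628155570275529
z [ 0.0493  0.0642 -0.9967]
t 11.35 pos [ 0.5344 -0.2619  0.1565] yaw 20.26 F [-0.   0.8  0.2] M [-0.09  0.1   0.02] gap 0.0461 q [ 0.34  0.76  0.13  1.76 -0.29  0.63  1.03]
q6 0.626715741899805
z [ 0.0509  0.0606 -0.9969]
t 11.4 pos [ 0.535  -0.2578  0.1563] yaw 20.31 F [ 0.3  0.8 -0.3] M [-0.06  0.12  0.01] gap 0.05 q [ 0.34  0.75  0.13  1.77 -0.29  0.63  1.03]
q6 0.6268383682925318
```

View pics/w12.png

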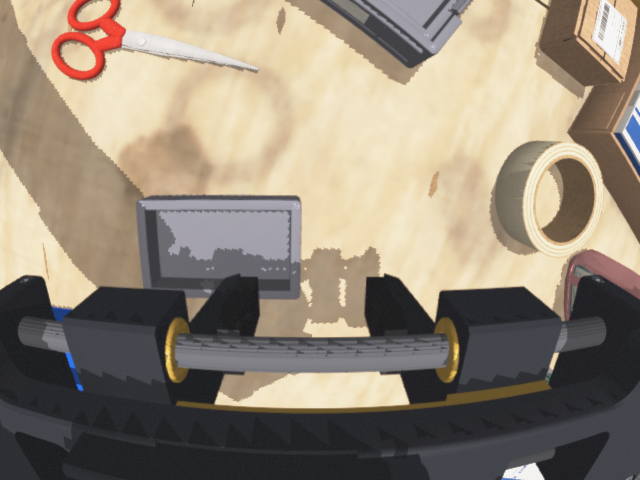

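Run:
```python
from h import *
crop(load('w12')['img'],125,180,200,130,4,'pics/c_w12.png')
```

```text
(no output)
```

View pics/c_w12.png

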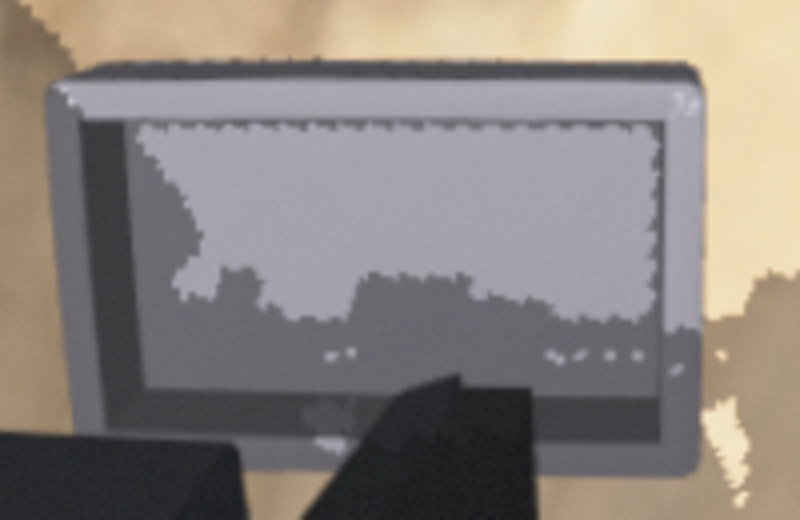

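Run:
```python
from h import *
d=load('w12'); o=np.array([125,180]); f=lambda c:(np.array(c)+.5)/4-.5+o
x,r=ffit(d,f([(705,83),(700,476),(0,0),(46,82)]),.13,.08,.032,[.479,-.296,.33],np.array([1,1,0,1],bool))
print(x,np.degrees(x[2]),r.round(1).tolist()); u=np.array([np.cos(x[2]),np.sin(x[2])]); print(x[:2]+.061*u)
```

```text
[ 0.48047934 -0.29761612  0.33040658] 18.93090283748823 [[0.8, -0.6], [0.4, 1.0], [-1.4, -0.1]]
[ 0.53817988 -0.27782603]
```

>>> carry_out --targets '[{"xyz": [0.003,-0.018,-0.045],"roll": -1.4,"fingers": -0.3},{"xyz": [0,-0.002,-0.045],"roll": 0,"fingers": -0.3}]'

```text
t: 11.6
position: [0.5425, -0.2767, 0.0698]
orientation: [1.813, 2.542, 0.133]
contact_force: [0.2, -0.6, 0.1]
finger_gap: 0.0571
```

```bash
python3 settle.py 2
```

```text
t 11.6 pos [ 0.5425 -0.2767  0.0698] yaw 18.91 F [ 0.2 -0.6  0.1] M [-0.15  0.1  -0.07] gap 0.0571 q [ 0.39  0.9   0.08  1.77 -0.33  0.47  1.07]
q6 0.4669031525407591
z [ 0.0628  0.0598 -0.9962]
t 11.7 pos [ 0.5384 -0.2711  0.0651] yaw 19.06 F [-0.5  0.8  0.1] M [-0.09  0.09  0.02] gap 0.0576 q [ 0.39  0.9   0.08  1.77 -0.33  0.47  1.07]
q6 0.47078547069323035
z [ 0.0507  0.0697 -0.9963]
```

>>> carry_out --targets '[{"xyz": [0.001,-0.006,-0.042],"roll": 0,"fingers": -0.3}]'

```text
t: 11.8
position: [0.5434, -0.2762, 0.0271]
orientation: [1.811, 2.553, 0.139]
contact_force: [1.7, -1.2, -0.1]
finger_gap: 0.0575
```

```bash
python3 settle.py 2
```

```text
t 11.8 pos [ 0.5434 -0.2762  0.0271] yaw 19.19 F [ 1.7 -1.2 -0.1] M [-0.24  0.01 -0.01] gap 0.0575 q [ 0.41  0.97  0.05  1.76 -0.34  0.41  1.09]
q6 0.40671413206749907
z [ 0.0579  0.0675 -0.996 ]
t 11.9 pos [ 0.5361 -0.2734  0.0193] yaw 19.1 F [-1.3  0.6  0.4] M [-0.08  0.14  0.  ] gap 0.0574 q [ 0.41  0.98  0.05  1.77 -0.34  0.41  1.09]
q6 0.40824336699526664
z [ 0.0415  0.0757 -0.9963]
```

>>> carry_out --targets '[{"xyz": [0.002,-0.004,0],"roll": 0,"fingers": 1}]' --newtons 40

```text
t: 12.0
position: [0.5384, -0.2759, 0.0207]
orientation: [-1.81, -2.55, -0.136]
contact_force: [0.4, -0.4, 0.3]
finger_gap: 0.0515
```

```bash
python3 settle.py 12
```

```text
t 12.0 pos [ 0.5384 -0.2759  0.0207] yaw 19.16 F [ 0.4 -0.4  0.3] M [-0.14  0.03  0.05] gap 0.0515 q [ 0.41  0.98  0.06  1.76 -0.33  0.42  1.09]
q6 0.4208151748789915
z [ 0.041   0.0771 -0.9962]
t 12.6 pos [ 0.5381 -0.2775  0.0197] yaw 19.09 F [-0.4  0.8  4.3] M [-0.09  0.39 -0.06] gap 0.0072 q [ 0.41  0.98  0.06  1.76 -0.33  0.42  1.09]
q6 0.4184308317866598
z [ 0.0416  0.0756 -0.9963]
```

>>> carry_out --targets '[{"xyz": [0,0,0.03],"roll": 0,"fingers": 1},{"xyz": [0,0,0.05],"roll": 0,"fingers": 1},{"xyz": [0,0,0.05],"roll": 0,"fingers": 1}]'

```text
t: 12.9
position: [0.5328, -0.2743, 0.1455]
orientation: [-1.804, -2.536, -0.131]
contact_force: [1.3, -0.6, -0.8]
finger_gap: 0.0078
```

```bash
python3 settle.py 2
python3 - <<'E'
from h import *
st(); grab('wrist','w13')
E
```

```text
t 12.9 pos [ 0.5328 -0.2743  0.1455] yaw 19.04 F [ 1.3 -0.6 -0.8] M [-0.16 -0.1   0.03] gap 0.0078 q [ 0.37  0.79  0.14  1.72 -0.3   0.67  1.04]
q6 0.6694398569110994
z [ 0.0273  0.084  -0.9961]
t 13.0 pos [ 0.5371 -0.2771  0.151 ] yaw 19.05 F [ 1.6 -0.8 -1.9] M [-0.22 -0.11 -0.01] gap 0.0075 q [ 0.37  0.78  0.14  1.72 -0.3   0.67  1.04]
q6 0.6674217795318884
z [ 0.0399  0.0768 -0.9962]
t 13.0 pos [ 0.5371 -0.2771  0.151 ] yaw 19.05 F [ 1.6 -0.8 -1.9] M [-0.22 -0.11 -0.01] gap 0.0075 q [ 0.37  0.78  0.14  1.72 -0.3   0.67  1.04]
q6 0.6674217795318884
```

View pics/w13.png

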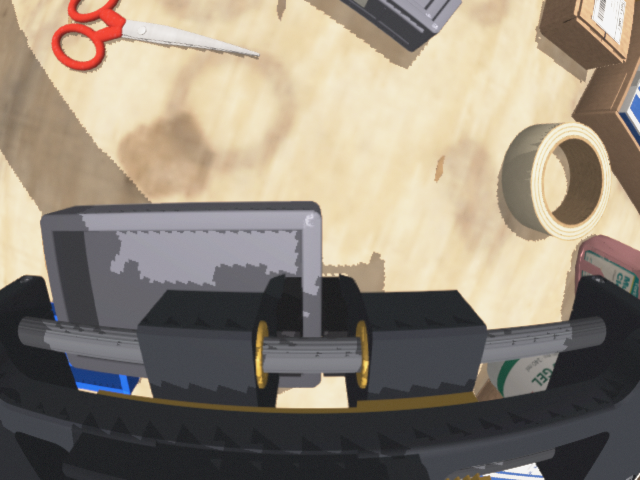

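```bash
cat >> h.py <<'E'
def crn(d,L,W,uv,p0,m):
    g=lambda p:(fproj(d,rect(L,W,p[3],p[:3]))-np.array(uv))[m].ravel()
    q=least_squares(g,p0); return q.x,q.fun.reshape(-1,2)
E
python3 - <<'E'
from h import *
d=load('w13'); crop(d['img'],30,190,310,210,2.5,'pics/c_w13.png')
E
```

```text
(no output)
```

View pics/c_w13.png

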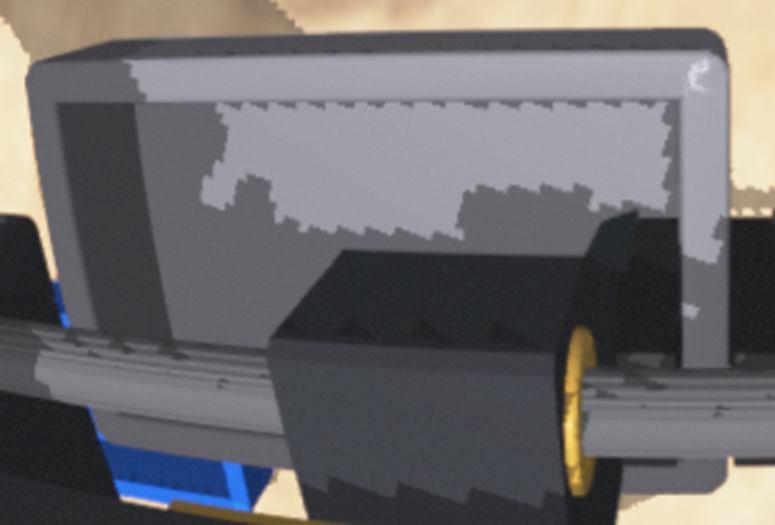

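Run:
```python
from h import *
d=load('w13'); o=np.array([30,190]); f=lambda c:(np.array(c)+.5)/2.5-.5+o
uv=f([(729,52),(727,490),(0,0),(27,66)]); m=np.array([1,1,0,1],bool)
p0=[.48,-.297,.33,.163]
x,r=crn(d,.13,.08,uv,p0,m); print(x,np.degrees(x[2]),r.round(1).tolist())
for z in (.16,.163,.166):
    x,r=ffit(d,uv,.13,.08,z,p0[:3],m); print(z,x,np.degrees(x[2]),np.abs(r).mean())
    u=np.array([np.cos(x[2]),np.sin(x[2])]);n=np.array([-u[1],u[0]]); D=np.array([.5371,-.2771])-x[:2]; print('TCP rel box', D@u, D@n)
```

```text
[ 0.48160106 -0.29813831  0.3254899   0.15573705] 18.64919780856562 [[1.7, 1.7], [-0.6, -2.9], [-1.9, 0.5]]
0.16 [ 0.48156665 -0.29702192  0.32736411] 18.756582069524384 2.052405813657529
TCP rel box 0.05899000965333103 0.0010072801727335266
0.163 [ 0.48152884 -0.29625153  0.32877786] 18.837583634285597 3.47256433553963
TCP rel box 0.05877840720638477 0.00018254593633008166
0.166 [ 0.48147899 -0.29549459  0.3302754 ] 18.923386759203105 5.127995679925898
TCP rel box 0.05858029166522349 -0.0006376727149569816
```

>>> carry_out --targets '[{"xyz": [0.008,0.035,0],"roll": -7,"fingers": 1},{"xyz": [0.008,0.048,0],"roll": -7.5,"fingers": 1},{"xyz": [0.008,0.048,0],"roll": -7.5,"fingers": 1},{"xyz": [0.008,0.048,0],"roll": -7.5,"fingers": 1},{"xyz": [0.004,0.035,0],"roll": -6.5,"fingers": 1}]'

```text
t: 13.55
position: [0.5658, -0.0647, 0.1412]
orientation: [2.553, 1.815, 0.116]
contact_force: [0.7, -0.0, -1.7]
finger_gap: 0.0077
```

```bash
python3 settle.py 2
```

```text
t 13.55 pos [ 0.5658 -0.0647  0.1412] yaw -19.25 F [ 0.7 -0.  -1.7] M [-0.1   0.07  0.03] gap 0.0077 q [-0.15  0.77  0.35  1.9  -0.6   0.52  0.29]
q6 0.5229794024645913
z [ 0.0644  0.0373 -0.9972]
t 13.65 pos [ 0.5656 -0.059   0.1404] yaw -18.52 F [ 0.6 -0.1 -1.2] M [-0.2   0.17  0.06] gap 0.0072 q [-0.15  0.77  0.35  1.9  -0.6   0.52  0.3 ]
q6 0.5246971101169982
z [ 0.0616  0.0421 -0.9972]
```

>>> carry_out --targets '[{"xyz": [0.008,0.015,-0.042],"roll": 1.4,"fingers": 1}]'

```text
t: 13.75
position: [0.5756, -0.0476, 0.102]
orientation: [2.517, 1.86, 0.121]
contact_force: [1.3, -0.4, -1.9]
finger_gap: 0.0077
```

```bash
python3 settle.py 3
python3 - <<'E'
from h import *
grab('wrist','w14'); grab('scene','s14'); crop(load('w14')['img'],0,130,350,130,2.2,'pics/c_w14.png');crop(load('s14')['img'],250,190,140,100,5,'pics/c_s14.png'); st()
E
```

```text
t 13.75 pos [ 0.5756 -0.0476  0.102 ] yaw -17.16 F [ 1.3 -0.4 -1.9] M [-0.18 -0.12 -0.02] gap 0.0077 q [-0.15  0.83  0.29  1.9  -0.63  0.44  0.33]
q6 0.4443355271826326
z [ 0.0675  0.0381 -0.997 ]
t 13.9 pos [ 0.5707 -0.0431  0.0967] yaw -16.97 F [ 0.4 -0.8 -0.7] M [-0.19  0.07 -0.08] gap 0.0079 q [-0.14  0.84  0.29  1.9  -0.63  0.45  0.33]
q6 0.4487013513129658
z [ 0.0528  0.0456 -0.9976]
t 14.0 pos [ 0.5727 -0.0467  0.0998] yaw -17.23 F [-0.2  0.3 -1.1] M [-0.17  0.01  0.03] gap 0.0077 q [-0.14  0.83  0.29  1.9  -0.63  0.45  0.33]
q6 0.4484535443402091
```

View pics/c_w14.png

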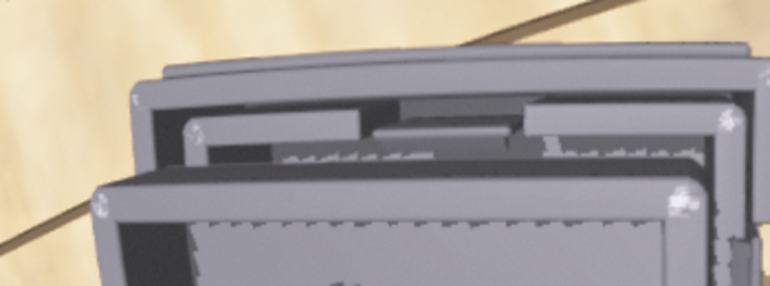

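View pics/c_s14.png

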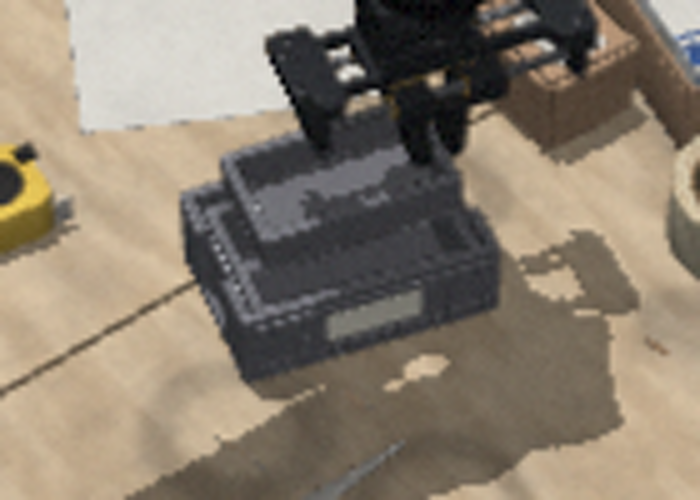

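Run:
```python
from h import *
d=load('w14'); o=np.array([0,130]); f=lambda c:(np.array(c)+.5)/2.2-.5+o
def edge(uv,z,W):
    c=fray(d,uv,z)[:,:2]; v=c[0]-c[1]; l=np.linalg.norm(v); u=v/l; n=np.array([-u[1],u[0]]); return c.mean(0)-W/2*n,np.degrees(np.arctan2(u[1],u[0])),l,u,n
L=edge(f([(775,58),(131,88)]),.06,.12); print('large',L[:3])
M=edge(f([(747,104),(183,122)]),.051,.10); print('med',M[:3])
for z in (.108,.11,.112,.114):
    S=edge(f([(709,183),(91,193)]),z,.08); e=S[0]-M[0]; print('small',z,S[:3],'err',e@M[3],e@M[4])
```

```text
large (array([ 0.51405426, -0.02586141]), np.float64(-16.573346950078317), np.float64(0.16501336042989348))
med (array([ 0.51617526, -0.02740176]), np.float64(-16.81931366144979), np.float64(0.14882807725236727))
small 0.108 (array([ 0.51539275, -0.02660574]), np.float64(-17.090707232393164), np.float64(0.12462931509023885)) err -0.0009793606394420877 0.0005355429002342929
small 0.11 (array([ 0.51622289, -0.02651635]), np.float64(-17.09070723239317), np.float64(0.12282464051625858)) err -0.0002106074384865105 0.000861319162247529
small 0.112 (array([ 0.51705302, -0.02642695]), np.float64(-17.090707232393157), np.float64(0.12101996594227842)) err 0.0005581457624692792 0.0011870954242608294
small 0.114 (array([ 0.51788315, -0.02633755]), np.float64(-17.09070723239318), np.float64(0.1192152913682981)) err 0.0013268989634248544 0.0015128716862740721
```

>>> carry_out --targets '[{"xyz": [0,0,-0.028],"roll": 0.2,"fingers": 1}]'

```text
t: 14.1
position: [0.5757, -0.0496, 0.0753]
orientation: [2.518, 1.86, 0.122]
contact_force: [-0.0, -0.0, -1.8]
finger_gap: 0.0076
```

```bash
python3 settle.py 4
python3 - <<'E'
from h import *
grab('wrist','w15'); st(); crop(load('w15')['img'],0,130,350,130,2.2,'pics/c_w15.png')
E
```

```text
t 14.1 pos [ 0.5757 -0.0496  0.0753] yaw -17.17 F [-0.  -0.  -1.8] M [-0.12 -0.01 -0.02] gap 0.0076 q [-0.12  0.87  0.25  1.91 -0.66  0.39  0.35]
q6 0.3870383937956182
z [ 0.0676  0.0391 -0.9969]
t 14.3 pos [ 0.5727 -0.0482  0.0728] yaw -17.14 F [ 0.6 -0.3 -2. ] M [-0.13  0.08 -0.02] gap 0.0075 q [-0.12  0.87  0.25  1.91 -0.66  0.39  0.35]
q6 0.38938179869785555
z [ 0.0598  0.0415 -0.9973]
t 14.35 pos [ 0.5731 -0.0481  0.0732] yaw -17.12 F [-0.9 -0.6 -0.9] M [-0.1   0.01  0.01] gap 0.0072 q [-0.12  0.87  0.25  1.91 -0.66  0.39  0.35]
q6 0.3890772805874076
```

View pics/c_w15.png

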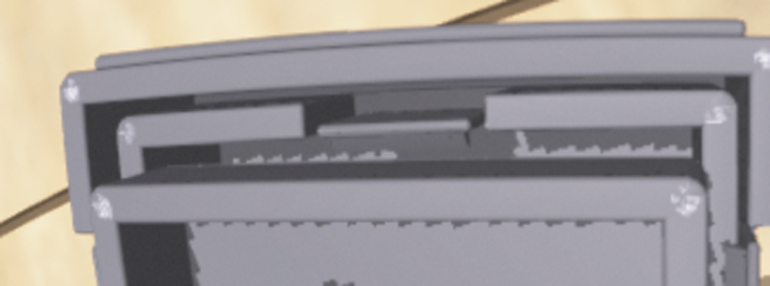

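Run:
```python
from h import *
d=load('w15'); o=np.array([0,130]); f=lambda c:(np.array(c)+.5)/2.2-.5+o
def edge(uv,z,W):
    c=fray(d,uv,z)[:,:2]; v=c[0]-c[1]; l=np.linalg.norm(v); u=v/l; n=np.array([-u[1],u[0]]); return c.mean(0)-W/2*n,np.degrees(np.arctan2(u[1],u[0])),l,u,n
M=edge(f([(737,91),(117,119)]),.051,.10); print('med',M[:3])
for z in (.079,.082,.085):
    S=edge(f([(709,183),(91,193)]),z,.08); e=S[0]-M[0]; print('small',z,S[:3],'err',e@M[3],e@M[4])
```

```text
med (array([ 0.5154182 , -0.02738473]), np.float64(-16.705086167656418), np.float64(0.1482043553220959))
small 0.079 (array([ 0.51561025, -0.03175584]), np.float64(-17.342647209974118), np.float64(0.12842628439294165)) err 0.001440396100555768 -0.004131433577681191
small 0.082 (array([ 0.51682755, -0.03161294]), np.float64(-17.342647209974114), np.float64(0.1257342724419878)) err 0.0025652465406794177 -0.0036446472879857078
small 0.085 (array([ 0.51804485, -0.03147003]), np.float64(-17.342647209974114), np.float64(0.12304226049103391)) err 0.003690096980803065 -0.0031578609982902176
```

>>> carry_out --targets '[{"xyz": [-0.001,0.004,-0.003],"roll": 0.5,"fingers": 1}]'

```text
t: 14.45
position: [0.573, -0.0453, 0.0717]
orientation: [2.513, 1.873, 0.117]
contact_force: [0.0, -0.7, -0.8]
finger_gap: 0.008
```

```bash
python3 settle.py 3
python3 - <<'E'
from h import *
grab('wrist','w16'); st(); crop(load('w16')['img'],0,130,350,130,2.2,'pics/c_w16.png')
E
```

```text
t 14.45 pos [ 0.573  -0.0453  0.0717] yaw -16.68 F [ 0.  -0.7 -0.8] M [-0.2   0.06  0.02] gap 0.008 q [-0.12  0.88  0.24  1.91 -0.66  0.38  0.36]
q6 0.3794406451902904
z [ 0.0632  0.0405 -0.9972]
t 14.6 pos [ 0.5723 -0.0437  0.0708] yaw -16.59 F [-0.5  0.4 -2. ] M [-0.11  0.1   0.02] gap 0.0073 q [-0.12  0.88  0.24  1.91 -0.66  0.38  0.36]
q6 0.3794758159597652
z [ 0.0611  0.0422 -0.9972]
t 14.65 pos [ 0.5723 -0.0439  0.0707] yaw -16.6 F [ 0.8 -0.4 -1.1] M [-0.16  0.06 -0.02] gap 0.007 q [-0.12  0.88  0.24  1.91 -0.66  0.38  0.36]
q6 0.37938923604196195
```

View pics/c_w16.png

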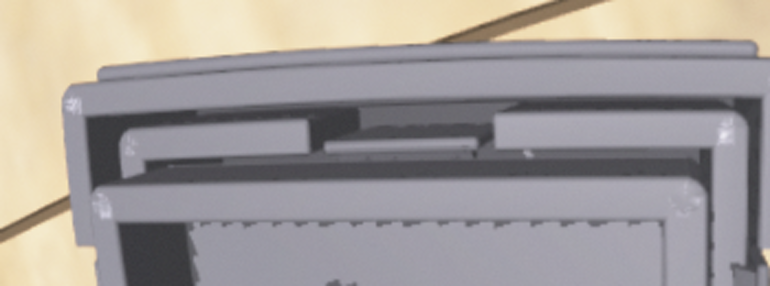

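Run:
```python
from h import *
d=load('w16'); o=np.array([0,130]); f=lambda c:(np.array(c)+.5)/2.2-.5+o
def edge(uv,z,W):
    c=fray(d,uv,z)[:,:2]; v=c[0]-c[1]; l=np.linalg.norm(v); u=v/l; n=np.array([-u[1],u[0]]); return c.mean(0)-W/2*n,np.degrees(np.arctan2(u[1],u[0])),l,u,n
M=edge(f([(748,112),(119,131)]),.051,.10); print('med',M[:3])
for z in (.077,.08,.083):
    S=edge(f([(709,183),(91,193)]),z,.08); e=S[0]-M[0]; print('small',z,S[:3],'err',e@M[3],e@M[4])
```

```text
med (array([ 0.51533805, -0.02727887]), np.float64(-16.72445289814325), np.float64(0.14828288524984953))
small 0.077 (array([ 0.51510569, -0.02782278]), np.float64(-16.79931028471552), np.float64(0.12824182332832437)) err -6.600532028870458e-05 -0.0005877705125465393
small 0.08 (array([ 0.51631471, -0.02766793]), np.float64(-16.79931028471553), np.float64(0.12555326455145366)) err 0.001047309961406075 -9.154355204395897e-05
small 0.083 (array([ 0.51752373, -0.02751307]), np.float64(-16.799310284715524), np.float64(0.12286470577458308)) err 0.0021606252431009567 0.0004046834084586667
```

>>> carry_out --targets '[{"xyz": [-0.001,0,-0.005],"roll": 0,"fingers": 1}]'

```text
t: 14.75
position: [0.572, -0.0439, 0.0663]
orientation: [2.512, 1.876, 0.118]
contact_force: [1.1, 0.1, -0.9]
finger_gap: 0.0076
```

```bash
python3 settle.py 3
python3 - <<'E'
from h import *
grab('wrist','w17'); st(); crop(load('w17')['img'],0,130,350,130,2.2,'pics/c_w17.png')
E
```

```text
t 14.75 pos [ 0.572  -0.0439  0.0663] yaw -16.58 F [ 1.1  0.1 -0.9] M [-0.24  0.05  0.  ] gap 0.0076 q [-0.11  0.88  0.23  1.92 -0.66  0.37  0.36]
q6 0.36550377221330943
z [ 0.0628  0.0415 -0.9972]
t 14.9 pos [ 0.5711 -0.044   0.0655] yaw -16.61 F [-0.6 -0.7 -0.9] M [-0.18  0.13  0.04] gap 0.0074 q [-0.11  0.88  0.23  1.92 -0.66  0.37  0.36]
q6 0.36600413692722517
z [ 0.0605  0.0419 -0.9973]
t 14.95 pos [ 0.5711 -0.044   0.0656] yaw -16.61 F [ 0.2 -0.3 -1.1] M [-0.2   0.18  0.01] gap 0.0078 q [-0.11  0.88  0.23  1.92 -0.66  0.37  0.36]
q6 0.36617050484409785
```

View pics/c_w17.png

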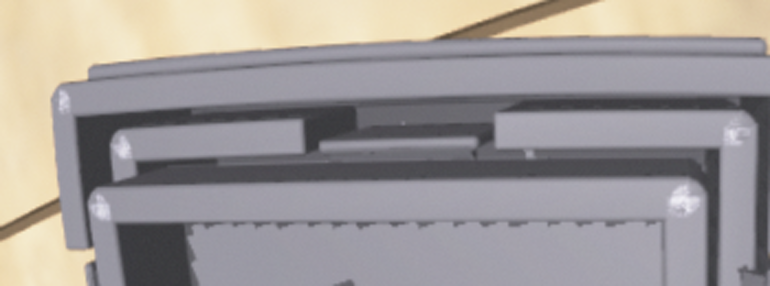

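>>> carry_out --targets '[{"xyz": [0,0,-0.002],"roll": 0,"fingers": 1}]'

```text
t: 15.05
position: [0.5713, -0.0442, 0.0637]
orientation: [2.514, 1.876, 0.116]
contact_force: [0.2, -0.2, 2.0]
finger_gap: 0.0077
```

```bash
python3 settle.py 2
```

```text
t 15.05 pos [ 0.5713 -0.0442  0.0637] yaw -16.61 F [ 0.2 -0.2  2. ] M [-0.13  0.22  0.  ] gap 0.0077 q [-0.11  0.89  0.23  1.92 -0.66  0.36  0.36]
q6 0.36184610274169293
z [ 0.061   0.0418 -0.9973]
t 15.15 pos [ 0.5712 -0.0441  0.0636] yaw -16.62 F [-0.3 -0.3  1.7] M [-0.09  0.24  0.01] gap 0.0079 q [-0.11  0.89  0.23  1.92 -0.66  0.36  0.36]
q6 0.36194843164006113
z [ 0.0607  0.042  -0.9973]
```

>>> carry_out --targets '[{"xyz": [0,0,0],"roll": 0,"fingers": -0.5}]'

```text
t: 15.25
position: [0.5712, -0.0441, 0.0636]
orientation: [2.514, 1.876, 0.116]
contact_force: [-0.6, -0.1, -0.0]
finger_gap: 0.0133
```

```bash
python3 settle.py 4
```

```text
t 15.25 pos [ 0.5712 -0.0441  0.0636] yaw -16.62 F [-0.6 -0.1 -0. ] M [-0.07  0.09  0.  ] gap 0.0133 q [-0.11  0.89  0.23  1.92 -0.66  0.36  0.36]
q6 0.3619744282031297
z [ 0.0607  0.0421 -0.9973]
t 15.45 pos [ 0.5712 -0.044   0.0636] yaw -16.61 F [-0.3 -0.6  0.3] M [-0.14  0.14 -0.02] gap 0.0297 q [-0.11  0.89  0.23  1.92 -0.66  0.36  0.36]
q6 0.36190685425298463
z [ 0.0607  0.0421 -0.9973]
```

Released; now raise and look.

>>> carry_out --targets '[{"xyz": [0,0,0.03],"roll": 0,"fingers": -0.5},{"xyz": [0,-0.02,0.045],"roll": 0,"fingers": -0.5}]'

```text
t: 15.65
position: [0.5672, -0.0595, 0.1347]
orientation: [-2.505, -1.878, -0.105]
contact_force: [1.7, 0.4, -0.3]
finger_gap: 0.0454
```

```bash
python3 settle.py 2
python3 - <<'E'
from h import *
grab('wrist','w18'); st(); crop(load('w18')['img'],60,100,320,240,2.5,'pics/c_w18.png')
E
```

```text
t 15.65 pos [ 0.5672 -0.0595  0.1347] yaw -16.32 F [ 1.7  0.4 -0.3] M [-0.05  0.01 -0.  ] gap 0.0454 q [-0.15  0.78  0.34  1.88 -0.59  0.54  0.33]
q6 0.5388108181610802
z [ 0.048   0.0475 -0.9977]
t 15.75 pos [ 0.5717 -0.0677  0.1408] yaw -16.83 F [ 0.5 -0.5 -0.3] M [-0.14  0.07 -0.03] gap 0.0533 q [-0.14  0.77  0.35  1.88 -0.59  0.54  0.33]
q6 0.5360440720516665
z [ 0.0632  0.0386 -0.9973]
t 15.8 pos [ 0.5705 -0.0655  0.1385] yaw -16.74 F [-0.4  0.7 -0.2] M [-0.07  0.13  0.05] gap 0.0575 q [-0.14  0.78  0.35  1.88 -0.59  0.53  0.33]
q6 0.5346128352642237
```

View pics/c_w18.png

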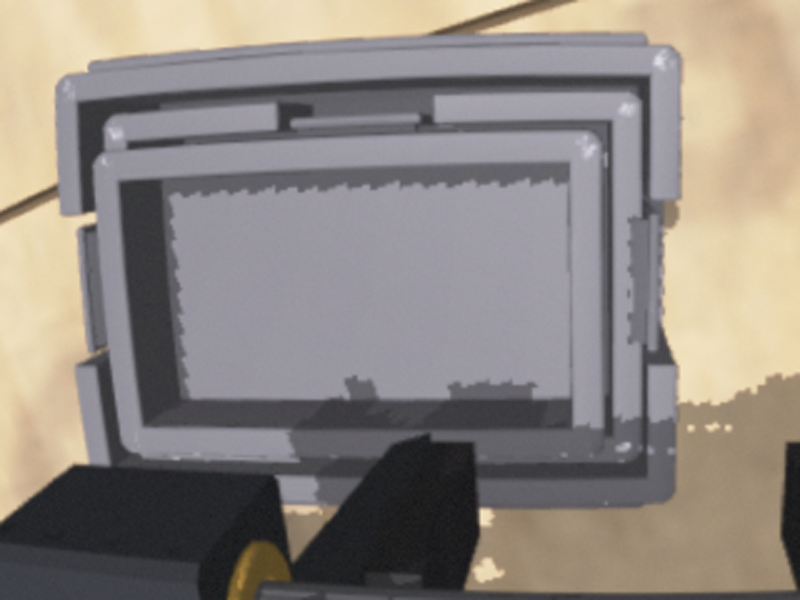

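Run:
```python
from h import *
d=load('w18'); o=np.array([60,100]); f=lambda c:(np.array(c)+.5)/2.5-.5+o
uv=f([(606,130),(606,452),(123,456),(92,156)])
x,r=crn(d,.13,.08,uv,[.515,-.027,-.29,.07],np.ones(4,bool)); print(x,np.degrees(x[2]),r.round(1).tolist())
```

```text
[ 0.51470213 -0.02704177 -0.28580771  0.07292464] -16.375575771803696 [[-1.2, -0.8], [0.4, 1.6], [0.9, -0.2], [0.2, -0.6]]
```

>>> carry_out --targets '[{"xyz": [-0.028,0.019,0],"roll": 0,"fingers": 1},{"xyz": [-0.025,0.018,0],"roll": 0,"fingers": 1}]'

```text
t: 16.0
position: [0.5194, -0.0297, 0.1379]
orientation: [2.514, 1.867, 0.117]
contact_force: [-0.2, 0.5, -0.3]
finger_gap: 0.0455
```

```bash
python3 settle.py 9
```

```text
t 16.0 pos [ 0.5194 -0.0297  0.1379] yaw -16.89 F [-0.2  0.5 -0.3] M [-0.07  0.11 -0.06] gap 0.0455 q [-0.19  0.72  0.3   2.05 -0.64  0.4   0.33]
q6 0.4047328438656841
z [ 0.0644  0.0383 -0.9972]
t 16.45 pos [ 0.5213 -0.0311  0.1384] yaw -16.91 F [-0.8  1.1  0. ] M [-0.11  0.15  0.03] gap 0.0097 q [-0.19  0.72  0.3   2.04 -0.64  0.41  0.33]
q6 0.4075596188087646
z [ 0.066   0.0374 -0.9971]
```

>>> carry_out --targets '[{"xyz": [-0.004,0.003,-0.04],"roll": 0,"fingers": 1},{"xyz": [0,0,-0.03],"roll": 0,"fingers": 1}]'

```text
t: 16.65
position: [0.522, -0.0293, 0.0699]
orientation: [2.506, 1.86, 0.129]
contact_force: [0.2, 0.8, 0.3]
finger_gap: 0.0
```

```bash
python3 settle.py 3
```

```text
t 16.65 pos [ 0.522  -0.0293  0.0699] yaw -16.94 F [0.2 0.8 0.3] M [-0.06  0.2   0.  ] gap 0.0 q [-0.09  0.83  0.14  2.08 -0.72  0.21  0.41]
q6 0.2080353463591387
z [ 0.0768  0.0347 -0.9964]
t 16.8 pos [ 0.5214 -0.0299  0.07  ] yaw -17.02 F [ 0.2 -0.1  0.4] M [-0.05  0.15 -0.02] gap 0.0003 q [-0.09  0.83  0.14  2.08 -0.72  0.21  0.41]
q6 0.21294992828120143
z [ 0.0739  0.0354 -0.9966]
```

>>> carry_out --targets '[{"xyz": [-0.005,0.002,-0.018],"roll": 0,"fingers": 1}]'

```text
t: 16.9
position: [0.5191, -0.0287, 0.054]
orientation: [2.506, 1.856, 0.131]
contact_force: [0.4, 0.1, 0.1]
finger_gap: 0.0004
```

```bash
python3 settle.py 3
```

```text
t 16.9 pos [ 0.5191 -0.0287  0.054 ] yaw -17.06 F [0.4 0.1 0.1] M [-0.14  0.1   0.05] gap 0.0004 q [-0.07  0.86  0.09  2.09 -0.74  0.15  0.42]
q6 0.15087545332171745
z [ 0.0796  0.0338 -0.9963]
t 17.05 pos [ 0.5164 -0.028   0.0527] yaw -17.05 F [ 0.9 -0.4  0.2] M [-0.11  0.12  0.05] gap 0.0001 q [-0.07  0.86  0.09  2.09 -0.74  0.15  0.42]
q6 0.1525121047130775
z [ 0.0737  0.0356 -0.9966]
```

>>> carry_out --targets '[{"xyz": [0,0,-0.005],"roll": 0,"fingers": 1}]'

```text
t: 17.15
position: [0.5177, -0.0283, 0.0491]
orientation: [2.508, 1.858, 0.129]
contact_force: [0.9, 0.2, -0.1]
finger_gap: 0.0008
```

```bash
python3 settle.py 3
```

```text
t 17.15 pos [ 0.5177 -0.0283  0.0491] yaw -17.04 F [ 0.9  0.2 -0.1] M [-0.16  0.12  0.03] gap 0.0008 q [-0.06  0.87  0.08  2.09 -0.74  0.14  0.42]
q6 0.1407373848365237
z [ 0.0765  0.035  -0.9965]
t 17.3 pos [ 0.5174 -0.0282  0.0485] yaw -17.04 F [-0.2  0.2  0.7] M [-0.09  0.01  0.02] gap 0.0004 q [-0.06  0.87  0.08  2.09 -0.74  0.14  0.43]
q6 0.13984847937396522
z [ 0.0757  0.0351 -0.9965]
```

>>> carry_out --targets '[{"xyz": [-0.002,0.001,-0.004],"roll": 0,"fingers": 1}]'

```text
t: 17.4
position: [0.5168, -0.0274, 0.0454]
orientation: [2.507, 1.857, 0.131]
contact_force: [0.1, 0.7, 0.4]
finger_gap: 0.0007
```

```bash
python3 settle.py 1
```

```text
t 17.4 pos [ 0.5168 -0.0274  0.0454] yaw -17.05 F [0.1 0.7 0.4] M [-0.04  0.12  0.01] gap 0.0007 q [-0.05  0.87  0.06  2.1  -0.75  0.12  0.43]
q6 0.12249626198758651
z [ 0.0788  0.0344 -0.9963]
t 17.45 pos [ 0.5157 -0.0271  0.0446] yaw -17.03 F [-0.4 -0.2  0.2] M [-0.08  0.13  0.02] gap 0.0003 q [-0.05  0.88  0.06  2.1  -0.75  0.12  0.43]
q6 0.12176771926538336
z [ 0.0767  0.035  -0.9964]
```

>>> carry_out --targets '[{"xyz": [0,0,-0.004],"roll": 0,"fingers": 1}]'

```text
t: 17.55
position: [0.5159, -0.0268, 0.041]
orientation: [2.508, 1.858, 0.13]
contact_force: [0.3, 0.5, 4.9]
finger_gap: 0.0001
```

```bash
python3 settle.py 1
```

```text
t 17.55 pos [ 0.5159 -0.0268  0.041 ] yaw -17.02 F [0.3 0.5 4.9] M [0.14 0.1  0.01] gap 0.0001 q [-0.05  0.88  0.05  2.1  -0.75  0.11  0.43]
q6 0.11118432217592539
z [ 0.0774  0.0353 -0.9964]
t 17.6 pos [ 0.5157 -0.0267  0.0403] yaw -17.01 F [1.2 1.5 1.8] M [ 0.06 -0.1   0.01] gap 0.0005 q [-0.05  0.88  0.05  2.1  -0.75  0.11  0.43]
q6 0.11049431265735836
z [ 0.0768  0.0355 -0.9964]
```

>>> carry_out --targets '[{"xyz": [0,0,-0.004],"roll": 0,"fingers": 1}]'

```text
t: 17.7
position: [0.5159, -0.0266, 0.0365]
orientation: [2.508, 1.859, 0.13]
contact_force: [0.4, -0.3, -0.0]
finger_gap: 0.0002
```

```bash
python3 settle.py 1
```

```text
t 17.7 pos [ 0.5159 -0.0266  0.0365] yaw -17.0 F [ 0.4 -0.3 -0. ] M [-0.08  0.17  0.  ] gap 0.0002 q [-0.04  0.89  0.04  2.1  -0.75  0.1   0.44]
q6 0.09974901281405245
z [ 0.0773  0.0357 -0.9964]
t 17.75 pos [ 0.5154 -0.0266  0.0356] yaw -17.01 F [ 0.5  0.  -0. ] M [-0.13  0.16  0.06] gap 0.0006 q [-0.04  0.89  0.04  2.1  -0.75  0.1   0.44]
q6 0.09913564926294492
z [ 0.0759  0.0357 -0.9965]
```

>>> carry_out --targets '[{"xyz": [0,0,-0.006],"roll": 0,"fingers": 1}]'

```text
t: 17.85
position: [0.5154, -0.0267, 0.0295]
orientation: [2.508, 1.859, 0.128]
contact_force: [0.1, -0.7, -0.5]
finger_gap: 0.0005
```

```bash
python3 settle.py 1
```

```text
t 17.85 pos [ 0.5154 -0.0267  0.0295] yaw -17.0 F [ 0.1 -0.7 -0.5] M [-0.11  0.17 -0.02] gap 0.0005 q [-0.03  0.9   0.03  2.1  -0.76  0.08  0.44]
q6 0.08290688077468916
z [ 0.076   0.0354 -0.9965]
t 17.9 pos [ 0.5149 -0.0268  0.0284] yaw -17.01 F [ 0.2 -0.3 -0.1] M [-0.11  0.15 -0.01] gap 0.0003 q [-0.03  0.91  0.03  2.1  -0.76  0.08  0.44]
q6 0.08197692851806654
z [ 0.0746  0.0355 -0.9966]
```

>>> carry_out --targets '[{"xyz": [0,0,-0.006],"roll": 0,"fingers": 1}]'

```text
t: 18.0
position: [0.515, -0.0268, 0.0221]
orientation: [2.509, 1.859, 0.127]
contact_force: [0.9, 0.7, -0.3]
finger_gap: 0.0004
```

```bash
python3 settle.py 1
python3 - <<'E'
from h import *
grab('wrist','w19');  crop(load('w19')['img'],60,120,480,200,1.65,'pics/c_w19.png')
E
```

```text
t 18.0 pos [ 0.515  -0.0268  0.0221] yaw -17.01 F [ 0.9  0.7 -0.3] M [-0.08  0.1  -0.04] gap 0.0004 q [-0.02  0.92  0.01  2.1  -0.77  0.07  0.45]
q6 0.06585436690582029
z [ 0.075   0.0353 -0.9966]
t 18.05 pos [ 0.5144 -0.0269  0.021 ] yaw -17.02 F [ 0.8 -0.2 -1.2] M [-0.13  0.12  0.03] gap 0.0004 q [-0.02  0.92  0.01  2.1  -0.77  0.07  0.45]
q6 0.06504878979379669
z [ 0.0733  0.0354 -0.9967]
```

View pics/c_w19.png

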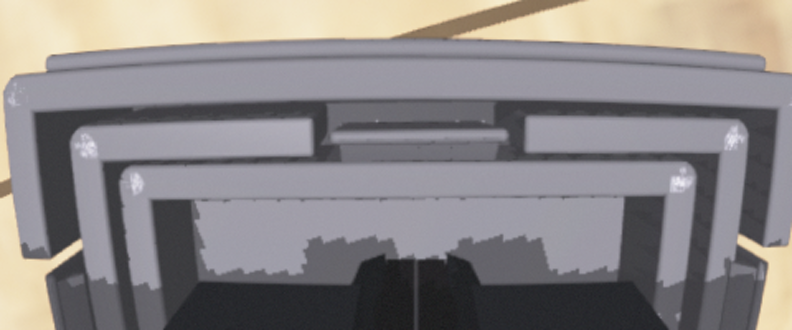

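Going down level. Small steps from here to the bottom.

>>> carry_out --targets '[{"xyz": [0.001,0,-0.003],"roll": 0,"fingers": 1}]'

```text
t: 18.2
position: [0.515, -0.0268, 0.0182]
orientation: [2.511, 1.86, 0.125]
contact_force: [-0.0, -0.2, 1.2]
finger_gap: 0.0001
```

```bash
python3 settle.py 1
```

```text
t 18.2 pos [ 0.515  -0.0268  0.0182] yaw -17.03 F [-0.  -0.2  1.2] M [-0.07  0.27 -0.01] gap 0.0001 q [-0.02  0.93  0.01  2.1  -0.77  0.06  0.46]
q6 0.062063620566963636
z [ 0.0725  0.0359 -0.9967]
t 18.25 pos [ 0.515  -0.0269  0.0177] yaw -17.03 F [ 0.8  0.  -0.4] M [-0.07  0.11  0.02] gap 0.0006 q [-0.02  0.93  0.01  2.1  -0.77  0.06  0.46]
q6 0.06177252574045607
z [ 0.0721  0.0358 -0.9968]
```

>>> carry_out --targets '[{"xyz": [0,0,-0.002],"roll": 0,"fingers": 1}]'

```text
t: 18.35
position: [0.5152, -0.0269, 0.0158]
orientation: [2.511, 1.86, 0.124]
contact_force: [-2.6, 0.2, 27.1]
finger_gap: 0.0003
```

```bash
python3 settle.py 1
```

```text
t 18.35 pos [ 0.5152 -0.0269  0.0158] yaw -17.03 F [-2.6  0.2 27.1] M [ 0.   0.6 -0. ] gap 0.0003 q [-0.02  0.93  0.01  2.1  -0.78  0.06  0.47]
q6 0.05688142562672923
z [ 0.0724  0.0358 -0.9967]
t 18.4 pos [ 0.5152 -0.0269  0.016 ] yaw -17.03 F [-1.   0.   7.5] M [-0.03  0.28 -0.08] gap 0.0004 q [-0.02  0.93  0.01  2.1  -0.78  0.06  0.47]
q6 0.05697612722699052
z [ 0.0726  0.036  -0.9967]
```

>>> carry_out --targets '[{"xyz": [0,0,0.03],"roll": 0,"fingers": 1},{"xyz": [0,0,0.05],"roll": 0,"fingers": 1},{"xyz": [0.01,-0.03,0.04],"roll": 0,"fingers": 1},{"xyz": [0.01,-0.03,0.02],"roll": 0,"fingers": 1}]'

```text
t: 18.8
position: [0.5314, -0.0826, 0.1574]
orientation: [2.514, 1.875, 0.118]
contact_force: [0.5, -1.0, -0.8]
finger_gap: 0.0006
```

```bash
python3 settle.py 2
python3 - <<'E'
from h import *
grab('wrist','w20'); grab('scene','s20'); crop(load('w20')['img'],100,80,320,240,2.5,'pics/c_w20.png'); crop(load('s20')['img'],250,190,140,100,5,'pics/c_s20.png'); st()
E
```

```text
t 18.8 pos [ 0.5314 -0.0826  0.1574] yaw -16.64 F [ 0.5 -1.  -0.8] M [-0.12  0.07 -0.04] gap 0.0006 q [-0.12  0.71  0.37  1.98 -0.63  0.51  0.42]
q6 0.513371081232627
z [ 0.062   0.0427 -0.9972]
t 18.9 pos [ 0.5337 -0.0874  0.1578] yaw -17.03 F [-0.1  0.1  0.3] M [-0.13  0.15  0.02] gap 0.0005 q [-0.12  0.72  0.37  1.97 -0.63  0.51  0.42]
q6 0.5091183081543307
z [ 0.0681  0.0378 -0.997 ]
t 19.0 pos [ 0.5304 -0.0821  0.1544] yaw -16.78 F [ 0.   0.1 -0.4] M [-0.08  0.16 -0.03] gap 0.0003 q [-0.12  0.72  0.37  1.98 -0.63  0.51  0.42]
q6 0.5085196399531406
```

View pics/c_w20.png

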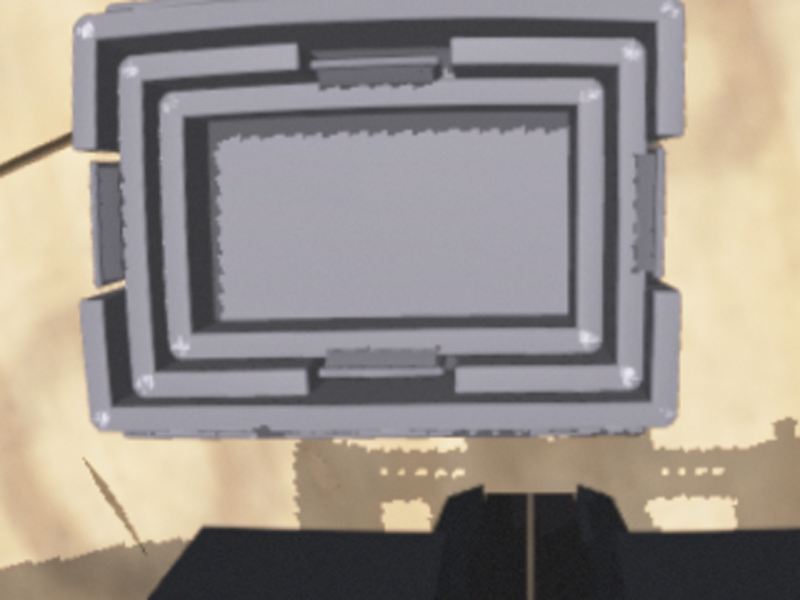

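View pics/c_s20.png

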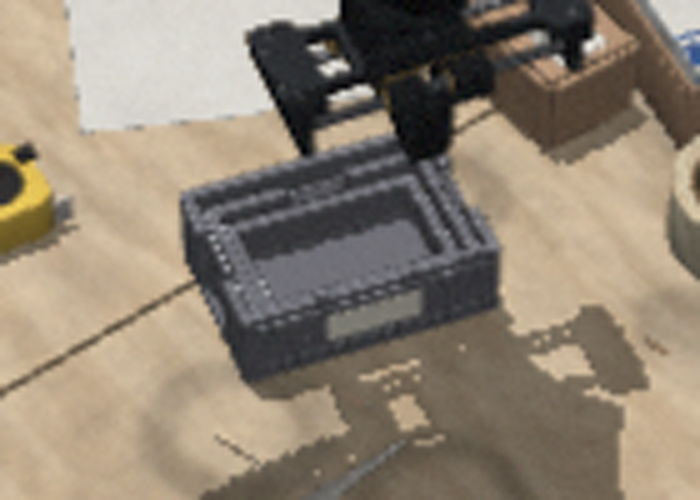

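Run:
```python
from h import *
d=load('w20'); o=np.array([100,80]); f=lambda c:(np.array(c)+.5)/2.5-.5+o; A=np.ones(4,bool)
for n,L,W,c in (('small',.13,.08,[(605,78),(604,354),(171,361),(159,94)]),('med',.15,.10,[(645,38),(643,392),(133,399),(117,57)])):
    x,r=crn(d,L,W,f(c),[.515,-.027,-.29,.05],A); print(n,x.round(4),np.degrees(x[2]).round(2),np.abs(r).mean().round(2))
```

```text
small [ 0.5146 -0.0277 -0.2911  0.041 ] -16.68 0.12
med [ 0.5149 -0.0271 -0.292   0.0505] -16.73 0.16
```

Run:
```python
from station import job
print(job.sign_off())
```

```text
the job is handed in; nothing more can be done
None
```

The three grey boxes are nested into one upright set, and I handed the job in at about 19 s. I set the medium box in the large one's mouth and pressed it home. Then I did the same with the small box in the medium one.

- **Fit:** The last wrist picture shows all four tabs lying over the rims. From that picture the medium rim measures 50.5 mm above the bench (51 expected) and the small rim 41 mm (42 expected). The two boxes line up within about 1 mm.
- **Other things:** I did not touch the tape measure, scissors, mailer or blue boxes on purpose. I took no final top-camera picture to confirm they had not moved.
- **Excess force:** My last push on the medium box, when it was already on the floor, went too deep. The wrist force peaked at about 99 N for a moment, under the 120 N limit but more than "firmly but not forced". The pictures show no harm. I pressed the small box in finer steps, with at most about 27 N read.
- **Tool tilt:** The tool drifted 4 to 6° off vertical during the work. Joint 6 came within about 0.004 rad of its lower limit during the medium press and did not pass it in any reading.

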